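Close down the cement warmer

ROBOT

A 6-joint arm with a two-finger parallel gripper is mounted at the origin on the work surface. World frame = base frame: x ahead of the robot, y to its left, z up, the work surface at z = 0. Lengths are in m, angles in rad, forces in N, time in s.
With the tool pointing down it reaches from about 0.375 to 0.9 m from the base axis. Payload 3.1 kg.
Tool frame: the origin (TCP) lies midway between the tips of the shut fingers; the grasp point (between the pads) lies 19 mm behind it (manip.grasp_offset is the distance from the TCP to the grasp point, in m); z points along the fingers, y is the line along which they close (so a half turn about z gives the same grasp; the last joint's range is limited). The gripper opens to 85 mm and grips with 20 to 120 N. Pads are 22 mm wide; open, the fingers measure 114 mm over their backs; the gripper's body (76 mm by 85 mm) begins 54 mm behind the grasp point. The pads swing forward as they close: fully open they stand 13 mm farther back than shut.
Start: joints at [0.967, 0.527, 1.433, -0, 1.181, -0.178], TCP at [0.258, 0.569, 0.231] pointing down, gripper open.
Joint ranges: [-3.08, 3.08], [-0.75, 2.2], [0.22, 2.44], [-1.43, 4.57], [0, 2.65], [-2.85, 2.85]. Speed limits (rad/s): [2.79, 2.79, 3.14, 3.14, 3.14, 3.14].

INTERFACE

Orientations are given as a unit quaternion [x, y, z, w].
In Python, from station import sensors, cams, order, manip gives the robot as it stands.
- The arm moves only by the tool move_arm, never from a script. Its argument "targets" is a list of rows, each an object of numbers: "dx", "dy", "dz": the shift along the world's x, y, z normalised to -1 to 1, where 1 is 25 mm; "rx", "ry", "rz": the turn, a rotation vector about the world's x, y, z normalised to -1 to 1, where 1 is 30 degrees. A call has exactly 10 rows; each row shifts and turns the commanded pose from where the row before left it; what a row does not reach is not made up. A row lasts 1/8 s, in which the tool goes at most 62.5 mm and 10.7 degrees, less where a joint would pass 70% of its speed; a pose out of reach is approached as far as the arm can. A call with a number of a shift or a turn outside -1 to 1 is refused whole. A call with a gripper value outside its range is refused whole. "claw" is the opening in per cent of the stroke, from 0 (shut) to 100 (fully open), set as the call begins (left out, the last holds). The fingers move at their own pace and stop on an object; "newtons" is the grip in N (left out, the last holds). Time passes only in rows, so rows that do not move let the fingers close, or fill a call up. It gives the time, the measured TCP pose, the force, the opening and the grip force at its end, in the units of the state.
- sensors.sense(): the state, without advancing time (a new reading comes with each control period).
- cams.snapshot(name): name is "scene" or "top" or "wrist"; returns the picture (400x640x3 uint8, red, green, blue); there is no depth.
- cams.camera_model(name): a dict with "fx", "fy", "cx", "cy" (pixels), "distortion" ([k1, k2, p1, p2, k3] as OpenCV has them; the pictures are not rectified), "extrinsics" (4x4, takes a point from world to camera coordinates). Camera axes: x right, y down, z forward; pixel columns grow to the right and rows downward; lengths in m; the calibration is good to about 2 mm. A picture is of the moment at which its call begins: read the wrist's pose just before it. camera_model takes no time and is no camera call; for the wrist camera it gives the pose at the moment of the call.
- order.sign_off(): hands the job in; it is judged then, once.
The state is a dict: "t": time; "q": joint angles; "qd": joint speeds; "tau": joint torques, N m; "tcp_pos": TCP position; "tool_rot": TCP orientation; "force": force on the tool from outside, world axes, zero at the start; "ft_torque": the same for the moment, N m; "finger_gap": opening from 0.0 (shut) to 1.0 (fully open); "gripper_force": force on a finger pad.
Only numpy, scipy, OpenCV 4.12 (cv2) and the standard library are available. Lean on these libraries where they do the work, as an engineer would, in place of code of your own. Each camera call takes 0.05 s, during which the arm holds its last target. There are 200 camera calls.

TASK

Close down the cement warmer: first turn its thermostat knob fully anticlockwise, to its off stop, before lifting anything. Then, in any order, push the lidded pot fully home in the warmer's snug round well (twisting it while pressing helps) until its collar lies flat on the deck, and move every tall pump bottle from the warm plate into the wooden tray, standing upright on its floor. The bottles are top-heavy and none may ever fall over; leave everything else on the bench where it is.

Things in the scene. Friction and masses are not known exactly. Their poses are not given: they have to be found in the camera images.
- warmer: Grey bench warmer, fixed, 240 (x) x 300 (y) mm, deck 50 mm above the table. Origin: centre of its underside, z up. The dark warm plate, its top 53 mm above the table, fills the +x half; bottles stand on it near the line x = 60 mm. The knob (x -60, y +80 mm) and the round well (x -60, y -75 mm) are in the -x half.
- thermostat (a joint): Black thermostat knob on the deck, rad: 0 = fully anticlockwise seen from above (off, end stop), growing clockwise to 4.7. Its grip is an upright bar 42 x 14 mm, 12 to 44 mm above the deck; at 0 it lies along the warmer's x axis, at q it is turned by q clockwise. Stays where it is left (friction 0.08 N m).
- thermostat_grip (a point): On the knob's axis, half-way up its bar grip, 37 mm above the warmer's deck.
- well (a point): Centre of the mouth of the round well, level with the deck; z up. Well 56 mm wide, 46 deep; from 9 to 29 mm below the mouth four sprung rubber pads narrow it to 44 mm and grip the pot with about 10 N each: pressing straight down takes some 12 to 25 N, but much less while the pot is turned to and fro (about 0.4 N m).
- pot_mid (a point): Lidded aluminium pot, 70 mm high, 0.15 kg. From below: heavy foot 40 mm across widening to 48 at 14 mm up, body 48 across to 40 mm up, collar 60 across from 40 to 46, then a knurled lid 44 across to 70, to grip it by. Point: on its axis, 35 mm above its underside, z up. Home in the well, its collar lies on the deck and this point is 5 mm below the mouth.
- tray: Shallow wooden tray, fixed, 180 (x) x 200 (y) x 18 mm, wall 6 mm, inner floor 5 mm above the table. Origin: centre of its underside, z up.
- bottle1_mid (a point): Tall pump bottle, 190 mm, 0.28 kg: foot 38 mm across and 10 high, amber body 28 across to 135 mm up, heavy steel head 34 across from 135 to 175, nozzle 10 across on top. Centre of mass about 125 mm up: held lower it swings over; it topples beyond 8 degrees. Point: on its axis, 95 mm above the underside, z up. Starts on the plate, 72 mm or so from the next one. May be absent.
- bottle2_mid (a point): Another pump bottle like bottle1, same sizes and same point. May be absent.
- bottle3_mid (a point): Another pump bottle like bottle1, same sizes and same point. May be absent.
- bottle4_mid (a point): Another pump bottle like bottle1, same sizes and same point. May be absent.
- last1: Yellow plastic shoe last, 200 mm long, 95 mm high (bystander).
- last2: A second yellow shoe last (bystander).
- tape: Cardboard roll, 84 mm across, 45 mm high (bystander).
- hammer: Hammer lying flat (bystander).
- awl: Awl with a round handle, lying flat, near the robot (bystander).
- pin_cup: White ceramic cup, 68 mm across, 60 mm high (bystander).
- wax_block: Dark block 70 x 45 x 30 mm (bystander).
Not all that is in view belongs to the job. What is shaped like the part that bears bottle3_mid but yellow is not meant.

How it is judged:
By the outcome, as a careful person would: the job done as asked, in the order asked, and still so for the second after the job is handed in, with the robot touching nothing.
Of bottle1, bottle2, bottle3, bottle4 only 2 to 4 are there at a start; the rules pass over those that are not, and their reading is None.
At some moment in a run one of pot may be knocked a few centimetres aside while the robot is not near it.
It also fails if it takes over 210 s, if anything falls off the work surface, if the arm or the gripper's body presses on something with over 40 N, if the wrist force passes 120 N, or if a joint passes its speed limit or range.

## Working session

There is one attempt and no reset: what is moved stays moved. The work goes in short steps, Python scripts to look and compute and a tool call to move; the robot and the scene stay as the last step left them, time stands still between calls to the robot, and variables do not carry over. Pictures are saved under pics/ and viewed, at most 14 in all, crops included, and the job is handed in when it is done.

Besides the shell and the picture viewer there is one more tool, called as name(argument=value, ...) on one line, values as JSON. move_arm: Moves the arm, as the interface text tells. Scaled input: -1 to 1 covers 25 mm each way for a shift and 30 degrees each way for a turn. Its arguments: {"type":"object","properties":{"targets":{"type":"array"},"claw":{"type":"number"},"newtons":{"type":"number"}},"required":["targets"]}

```bash
mkdir -p pics; ls
python3 - <<'E'
from station import sensors,cams
import cv2,json
s=sensors.sense();print(s)
for n in ("scene","top"):
    im=cams.snapshot(n);cv2.imwrite(f"pics/{n}0.png",im[...,::-1])
    m=cams.camera_model(n);print(n,m)
E
```

```text
pics
{'t': 0.0, 'q': array([ 9.66510136e-01,  5.28481409e-01,  1.43392882e+00, -1.90398202e-05,
        1.18142080e+00, -1.78503301e-01]), 'qd': array([-0.0010758 ,  0.00159691, -0.00136301, -0.00064994,  0.00048137,
       -0.00015733]), 'tau': array([ 8.80711068e-04, -4.42342079e+01, -1.78030193e+01, -1.29026248e-04,
        8.46829615e-03, -9.92981697e-07]), 'tcp_pos': array([0.25769985, 0.5685891 , 0.23031584]), 'tool_rot': array([ 2.11283273e-01,  9.77424230e-01, -1.03791115e-03, -4.18808231e-04]), 'force': array([ 0.74002029, -0.29867422,  0.0988772 ]), 'ft_torque': array([-0.00063547, -0.03727373, -0.03389141]), 'gripper_force': 0.0, 'finger_gap': 0.9975708363049111}
scene {'fx': 508.71006752686725, 'fy': 508.71006752686725, 'cx': 322.26408255084647, 'cy': 201.25087595173724, 'distortion': array([-0.10171548,  0.        ,  0.        ,  0.        ,  0.        ]), 'extrinsics': array([[-0.35149314,  0.93617374,  0.00559538,  0.10519978],
       [ 0.6549337 ,  0.25016153, -0.71307858, -0.28201649],
       [-0.66896519, -0.24697763, -0.70106179,  1.81170116],
       [ 0.        ,  0.        ,  0.        ,  1.        ]])}
top {'fx': 487.07008939356484, 'fy': 487.07008939356484, 'cx': 309.24692480045087, 'cy': 194.50577090533247, 'distortion': array([-0.04399249,  0.        ,  0.        ,  0.        ,  0.        ]), 'extrinsics': array([[ 7.74193992e-03, -9.99970024e-01, -1.11971448e-04,
         8.13665192e-02],
       [-9.96980794e-01, -7.71014507e-03, -7.72648062e-02,
         5.50162692e-01],
       [ 7.72616269e-02,  7.09812871e-04, -9.97010600e-01,
         1.28826957e+00],
       [ 0.00000000e+00,  0.00000000e+00,  0.00000000e+00,
         1.00000000e+00]])}
```

View pics/scene0.png

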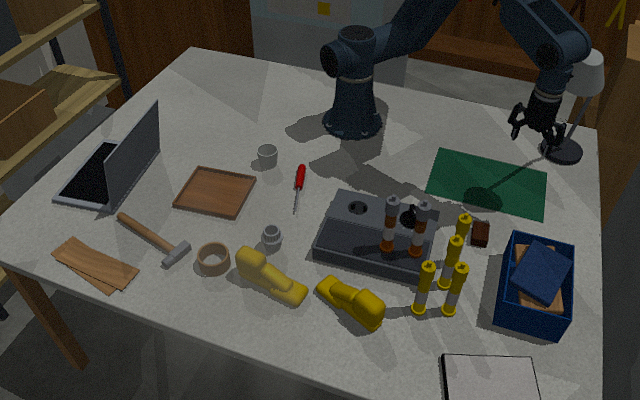

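View pics/top0.png

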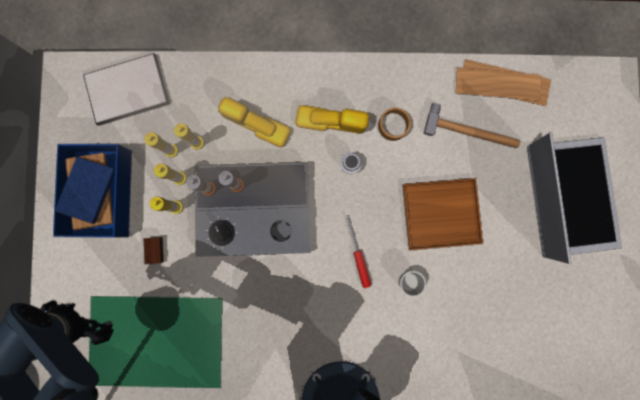

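```bash
cat > h.py <<'E'
import numpy as np,cv2
from station import sensors,cams,manip
def ray(m,uv):
    K=np.array([[m['fx'],0,m['cx']],[0,m['fy'],m['cy']],[0,0,1]]);E=np.array(m['extrinsics'])
    p=cv2.undistortPoints(np.array(uv,float).reshape(-1,1,2),K,np.array(m['distortion'])).reshape(-1,2)
    d=np.c_[p,np.ones(len(p))]@E[:3,:3]
    return -E[:3,:3].T@E[:3,3],d
def plane(m,uv,z):
    o,d=ray(m,uv);return o+d*((z-o[2])/d[:,2])[:,None]
def tri(m1,a,m2,b):
    o1,d1=ray(m1,[a]);o2,d2=ray(m2,[b]);A=np.c_[d1[0],-d2[0]]
    s=np.linalg.lstsq(A,o2-o1,rcond=None)[0];p,q=o1+d1[0]*s[0],o2+d2[0]*s[1]
    return (p+q)/2,np.linalg.norm(p-q)
def proj(m,P):
    K=np.array([[m['fx'],0,m['cx']],[0,m['fy'],m['cy']],[0,0,1]]);E=np.array(m['extrinsics'])
    return cv2.projectPoints(np.array(P,float).reshape(-1,1,3),cv2.Rodrigues(E[:3,:3])[0],E[:3,3],K,np.array(m['distortion']))[0].reshape(-1,2)
def crop(im,x,y,w,h,k,f,g=1.8):
    c=np.clip(im[y:y+h,x:x+w,::-1].astype(float)*g,0,255).astype(np.uint8)
    c=cv2.resize(c,None,fx=k,fy=k,interpolation=cv2.INTER_CUBIC)
    for i in range(0,w,20): cv2.putText(c,str(x+i),(i*k,8),0,.3,(0,255,0));c[:4,i*k]=(0,255,0)
    for i in range(0,h,20): cv2.putText(c,str(y+i),(0,i*k+4),0,.3,(0,255,0))
    cv2.imwrite(f,c)
E
python3 - <<'E'
from h import *
t=cv2.imread('pics/top0.png')[...,::-1];s=cv2.imread('pics/scene0.png')[...,::-1]
a=crop(t,140,120,240,150,3,'pics/a.png',2.2);crop(s,250,180,230,150,3,'pics/b.png',2.2)
E
python3 - <<'E'
import cv2,numpy as np
a=cv2.imread('pics/a.png');b=cv2.imread('pics/b.png')
E
```

```text
(no output)
```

View pics/a.png

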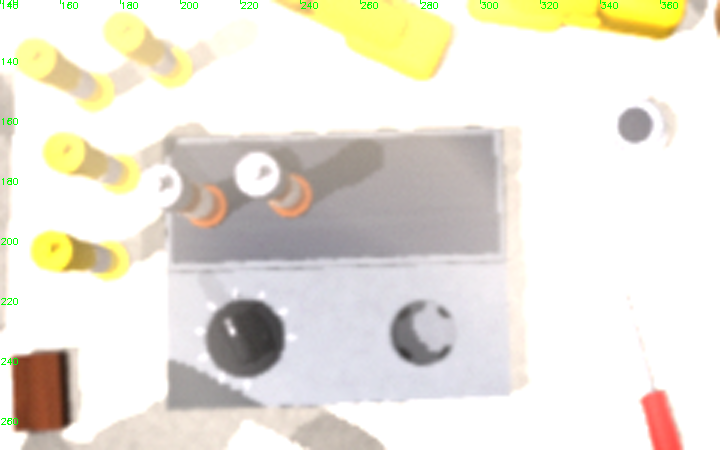

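View pics/b.png

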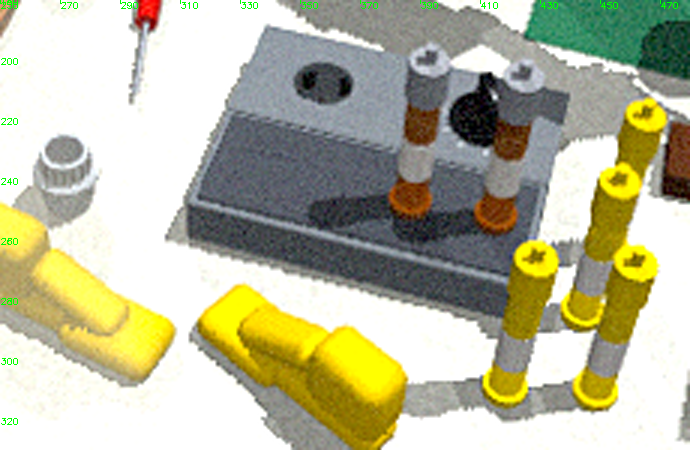

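Run:
```python
from h import *
np.set_printoptions(precision=4,suppress=True)
T=cams.camera_model('top');S=cams.camera_model('scene')
print('deck',plane(T,[(196,256.7),(309.3,251)],.05))
print('well',plane(T,[(281,230.7)],.05),plane(S,[(358,207.5)],.05))
print('knob',plane(T,[(222,232.7)],.06))
print('feet top',plane(T,[(209,188.7),(237,185)],.06))
f=lambda x,y:(250+x/3,180+y/3)
print('feet scn',plane(S,[f(410,200),f(495,214)],.058))
# heads
g=lambda x,y:(140+x/3,120+y/3)
print('heads T',plane(T,[g(165,186),g(257,174)],.228)); print('heads S',plane(S,[f(430,60),f(524,76)],.228))
print('pot lid T',plane(T,[g(635,125)],.07),'S',plane(S,[f(66,150)],.07))
im=cv2.imread('pics/top0.png')
for n,roi in (('tray',(395,170,95,85)),):
    x,y,w,h=roi;c=cv2.cvtColor(im[y:y+h,x:x+w],cv2.COLOR_BGR2HSV);m=(c[...,1]>110).astype(np.uint8)
    cs=max(cv2.findContours(m,0,2)[0],key=cv2.contourArea);b=cv2.boxPoints(cv2.minAreaRect(cs))+[x,y];print(b);P=plane(T,b,.018);print(P,P.mean(0))
    d=P[1]-P[0];print(np.degrees(np.arctan2(d[1],d[0])),np.linalg.norm(P[1]-P[0]),np.linalg.norm(P[2]-P[1]))
print(cams.camera_model('wrist')['extrinsics'])
```

```text
deck [[0.3821 0.3801 0.05  ]
 [0.3995 0.0843 0.05  ]]
well [[0.4518 0.1587 0.05  ]] [[0.4494 0.1638 0.05  ]]
knob [[0.4453 0.3114 0.06  ]]
feet top [[0.5597 0.348  0.06  ]
 [0.57   0.2747 0.06  ]]
feet scn [[0.5676 0.2796 0.058 ]
 [0.557  0.3529 0.058 ]]
heads T [[0.56   0.3454 0.228 ]
 [0.5696 0.2757 0.228 ]]
heads S [[0.5676 0.2793 0.228 ]
 [0.5586 0.3532 0.228 ]]
pot lid T [[ 0.6323 -0.0242  0.07  ]] S [[ 0.6301 -0.0184  0.07  ]]
[[402.7129 184.1287]
 [475.6832 176.8317]
 [482.2772 242.7723]
 [409.3069 250.0693]]
[[ 0.5799 -0.1669  0.018 ]
 [ 0.6014 -0.3662  0.018 ]
 [ 0.4231 -0.381   0.018 ]
 [ 0.4026 -0.1835  0.018 ]] [ 0.5018 -0.2744  0.018 ]
-83.82549733397626 0.20048878219211938 0.17894108720059457
[[ 0.4115  0.9114 -0.0016 -0.6245]
 [ 0.8771 -0.3955  0.2727 -0.0354]
 [ 0.2479 -0.1136 -0.9621  0.3789]
 [ 0.      0.      0.      1.    ]]
```

Candidates: amber and steel bottles have heads at top px (195,182) and (226,178), and these are wanted. Four all-yellow look-alikes at (152,138), (182,131), (162,171) and (157,203) are not. The pot is the lidded, collared cylinder at (352,162); the open white cup at (411,281) is not. The knob is at (222,233) and the well at (281,231).

move_arm(targets=[{"dx": 0.75, "dy": -1}, {"dx": 0.75, "dy": -1}, {"dx": 0.75, "dy": -1}, {"dx": 0.75, "dy": -1}, {"dx": 0.75, "dy": -1}, {"dx": 0.75, "dy": -1}, {"dx": 0.75, "dy": -1}, {"dx": 0.75, "dy": -1}, {"dx": 0.75, "dy": -1}, {"dx": 0.75, "dy": -1}])

```text
schema error: expected keys dx, dy, dz, rx, ry, rz
```

Run:
```python
from h import *
s=sensors.sense();print(s['t'],s['tcp_pos'],s['tool_rot'],s['q'])
m=cams.camera_model('wrist');im=cams.snapshot('wrist');cv2.imwrite('pics/w1.png',im[...,::-1]);np.save('w1.npy',m,allow_pickle=True)
crop(im,0,0,640,400,1,'pics/w1b.png',1.8)
```

```text
0.1 [0.25775803 0.56865449 0.2304427 ] [ 2.11296152e-01  9.77421591e-01 -9.12139885e-04 -3.70723352e-04] [ 9.66489279e-01  5.28351245e-01  1.43378133e+00 -1.14231018e-05
  1.18142924e+00 -1.78500767e-01]
```

View pics/w1b.png

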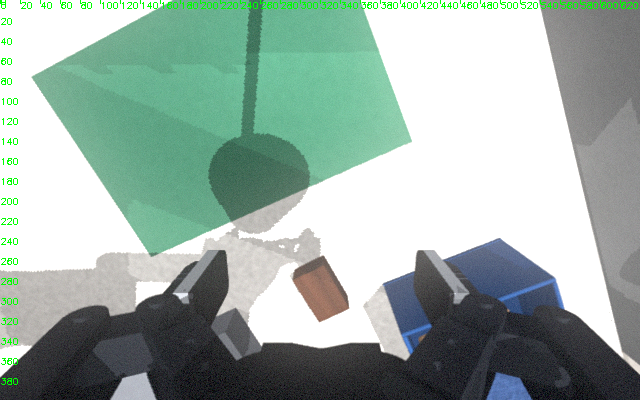

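move_arm(targets=[{"dx": 0.75, "dy": -1, "dz": 0, "rx": 0, "ry": 0, "rz": 0}, {"dx": 0.75, "dy": -1, "dz": 0, "rx": 0, "ry": 0, "rz": 0}, {"dx": 0.75, "dy": -1, "dz": 0, "rx": 0, "ry": 0, "rz": 0}, {"dx": 0.75, "dy": -1, "dz": 0, "rx": 0, "ry": 0, "rz": 0}, {"dx": 0.75, "dy": -1, "dz": 0, "rx": 0, "ry": 0, "rz": 0}, {"dx": 0.75, "dy": -1, "dz": 0, "rx": 0, "ry": 0, "rz": 0}, {"dx": 0.75, "dy": -1, "dz": 0, "rx": 0, "ry": 0, "rz": 0}, {"dx": 0.75, "dy": -1, "dz": 0, "rx": 0, "ry": 0, "rz": 0}, {"dx": 0.75, "dy": -1, "dz": 0, "rx": 0, "ry": 0, "rz": 0}, {"dx": 0.75, "dy": -1, "dz": 0, "rx": 0, "ry": 0, "rz": 0}])

```text
t: 1.4
tcp_pos: [0.446, 0.3183, 0.2311]
tool_rot: [0.211, 0.977, -0.0, -0.0]
force: [1.1, 1.0, 0.0]
finger_gap: 0.994
gripper_force: 0.0
```

Run:
```python
from h import *
s=sensors.sense();print(s['t'],s['tcp_pos'],s['tool_rot'],s['q'])
m=cams.camera_model('wrist');im=cams.snapshot('wrist');cv2.imwrite('pics/w2.png',im[...,::-1]);np.save('w2.npy',m,allow_pickle=True)
crop(im,0,0,640,400,1,'pics/w2b.png',2.2)
```

```text
1.4 [0.44599269 0.31825415 0.23108664] [ 2.11288071e-01  9.77423804e-01 -1.47413459e-04 -1.90143849e-04] [ 4.15790692e-01  4.24361141e-01  1.62702545e+00 -1.67057264e-05
  1.09068702e+00 -7.29212712e-01]
```

View pics/w2b.png

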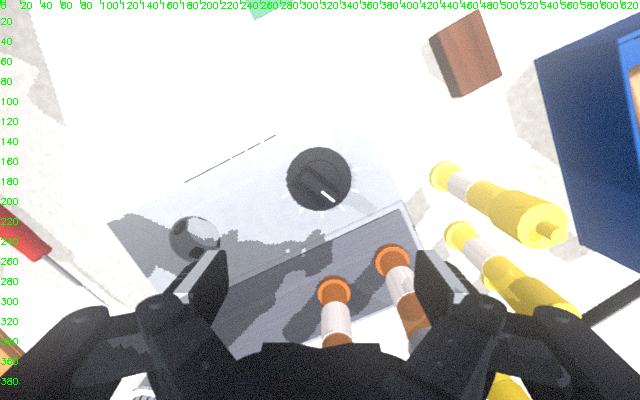

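Run:
```python
from h import *
im=cv2.imread('pics/w2.png')[...,::-1]
crop(im,270,130,100,90,6,'pics/w2k.png',5)
```

```text
(no output)
```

View pics/w2k.png

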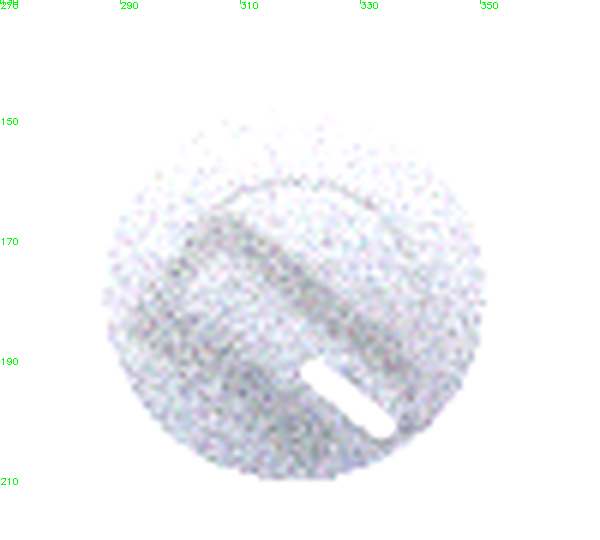

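Run:
```python
from h import *
np.set_printoptions(precision=4,suppress=True)
m=np.load('w2.npy',allow_pickle=True).item()
P=plane(m,[(321,191.5),(335,202)],.094);d=P[1]-P[0];print(P,np.degrees(np.arctan2(d[1],d[0])))
P=plane(m,[(305,167),(338,193)],.078);d=P[1]-P[0];print('side',np.degrees(np.arctan2(d[1],d[0])))
print('knob',plane(m,[(318.5,179)],.058),'well',plane(m,[(196,239.5)],.05),'feet',plane(m,[(334,291),(392,258)],.06))
# fit dial
im=cv2.cvtColor(cv2.imread('pics/w2.png'),cv2.COLOR_BGR2GRAY)[135:220,275:365]
c=max(cv2.findContours((im<45).astype(np.uint8),0,2)[0],key=cv2.contourArea);print(cv2.fitEllipse(c),plane(m,[np.array(cv2.fitEllipse(c)[0])+[275,135]],.058))
print('deck edge',plane(m,[(185,182),(275,136)],.05))
```

```text
[[0.4477 0.3183 0.094 ]
 [0.4622 0.326  0.094 ]] 27.96573869776528
side 26.891199418115296
knob [[0.443  0.3177 0.058 ]] well [[0.451  0.1643 0.05  ]] feet [[0.5678 0.2803 0.06  ]
 [0.5564 0.3548 0.06  ]]
((43.53678512573242, 53.49834442138672), (40.01937484741211, 57.30678939819336), 100.16559600830078) [[0.4521 0.3135 0.058 ]]
deck edge [[0.3895 0.1872 0.05  ]
 [0.3858 0.2951 0.05  ]]
```

The wrist view shows the knob at px (319,179), with its pointer bar at about 27.5° in world. That puts q near 155°, so I'll turn it in two bites.

move_arm(targets=[{"dx": -0.02, "dy": 0, "dz": -0.4, "rx": 0, "ry": 0, "rz": 0.347}, {"dx": -0.02, "dy": 0, "dz": -0.4, "rx": 0, "ry": 0, "rz": 0.347}, {"dx": -0.02, "dy": 0, "dz": -0.4, "rx": 0, "ry": 0, "rz": 0.347}, {"dx": -0.02, "dy": 0, "dz": -0.4, "rx": 0, "ry": 0, "rz": 0.347}, {"dx": -0.02, "dy": -0.04, "dz": -0.4, "rx": 0, "ry": 0, "rz": 0.347}, {"dx": 0, "dy": 0, "dz": -0.9, "rx": 0, "ry": 0, "rz": 0}, {"dx": 0, "dy": 0, "dz": -0.9, "rx": 0, "ry": 0, "rz": 0}, {"dx": 0, "dy": 0, "dz": -0.9, "rx": 0, "ry": 0, "rz": 0}, {"dx": 0, "dy": 0, "dz": -0.9, "rx": 0, "ry": 0, "rz": 0}, {"dx": 0, "dy": 0, "dz": -0.8, "rx": 0, "ry": 0, "rz": 0}])

```text
t: 2.7
tcp_pos: [0.4428, 0.3183, 0.0703]
tool_rot: [-0.239, 0.971, -0.0, -0.0]
force: [-0.0, 0.3, 0.0]
finger_gap: 1.003
gripper_force: 0.0
```

move_arm(targets=[{"dx": 0, "dy": 0, "dz": 0, "rx": 0, "ry": 0, "rz": 0}, {"dx": 0, "dy": 0, "dz": 0, "rx": 0, "ry": 0, "rz": 0}, {"dx": 0, "dy": 0, "dz": 0, "rx": 0, "ry": 0, "rz": 0}, {"dx": 0, "dy": 0, "dz": 0, "rx": 0, "ry": 0, "rz": 0}, {"dx": 0, "dy": 0, "dz": 0, "rx": 0, "ry": 0, "rz": 0}, {"dx": 0, "dy": 0, "dz": 0, "rx": 0, "ry": 0, "rz": 0}, {"dx": 0, "dy": 0, "dz": 0, "rx": 0, "ry": 0, "rz": 0}, {"dx": 0, "dy": 0, "dz": 0, "rx": 0, "ry": 0, "rz": 0}, {"dx": 0, "dy": 0, "dz": 0, "rx": 0, "ry": 0, "rz": 0}, {"dx": 0, "dy": 0, "dz": 0, "rx": 0, "ry": 0, "rz": 0}], claw=0, newtons=30)

```text
t: 3.95
tcp_pos: [0.4448, 0.3166, 0.0725]
tool_rot: [-0.24, 0.971, -0.001, 0.001]
force: [3.7, -6.9, 3.0]
finger_gap: 0.152
gripper_force: 35.1
```

move_arm(targets=[{"dx": 0.06, "dy": -0.05, "dz": 0.04, "rx": 0, "ry": 0, "rz": 0}, {"dx": 0, "dy": 0, "dz": 0, "rx": 0, "ry": 0, "rz": 0.3}, {"dx": 0, "dy": 0, "dz": 0, "rx": 0, "ry": 0, "rz": 0.3}, {"dx": 0, "dy": 0, "dz": 0, "rx": 0, "ry": 0, "rz": 0.3}, {"dx": 0, "dy": 0, "dz": 0, "rx": 0, "ry": 0, "rz": 0.3}, {"dx": 0, "dy": 0, "dz": 0, "rx": 0, "ry": 0, "rz": 0.3}, {"dx": 0, "dy": 0, "dz": 0, "rx": 0, "ry": 0, "rz": 0.3}, {"dx": 0, "dy": 0, "dz": 0, "rx": 0, "ry": 0, "rz": 0.3}, {"dx": 0, "dy": 0, "dz": 0, "rx": 0, "ry": 0, "rz": 0}, {"dx": 0, "dy": 0, "dz": 0, "rx": 0, "ry": 0, "rz": 0}])

```text
t: 5.2
tcp_pos: [0.4447, 0.3164, 0.0725]
tool_rot: [0.711, -0.704, 0.0, 0.0]
force: [1.8, -4.5, -0.0]
finger_gap: 0.156
gripper_force: 34.7
```

move_arm(targets=[{"dx": 0, "dy": 0, "dz": 0, "rx": 0, "ry": 0, "rz": 0}, {"dx": 0, "dy": 0, "dz": 0, "rx": 0, "ry": 0, "rz": 0}, {"dx": 0, "dy": 0, "dz": 0, "rx": 0, "ry": 0, "rz": 0}, {"dx": 0, "dy": 0, "dz": 0, "rx": 0, "ry": 0, "rz": 0}, {"dx": 0, "dy": 0, "dz": 0.2, "rx": 0, "ry": 0, "rz": 0}, {"dx": 0, "dy": 0, "dz": 0.6, "rx": 0, "ry": 0, "rz": 0}, {"dx": 0, "dy": 0, "dz": 1, "rx": 0, "ry": 0, "rz": 0}, {"dx": 0, "dy": 0, "dz": 1, "rx": 0, "ry": 0, "rz": 0}, {"dx": 0, "dy": 0, "dz": 1, "rx": 0, "ry": 0, "rz": 0}, {"dx": 0, "dy": 0, "dz": 1, "rx": 0, "ry": 0, "rz": 0}], claw=100)

```text
t: 6.45
tcp_pos: [0.4447, 0.317, 0.1944]
tool_rot: [0.711, -0.703, 0.0, -0.001]
force: [-0.2, 0.2, 0.0]
finger_gap: 0.998
gripper_force: 0.0
```

Run:
```python
from h import *
s=sensors.sense();print(s['t'],s['tcp_pos'],s['tool_rot'],s['q'])
m=cams.camera_model('wrist');im=cams.snapshot('wrist');np.save('w3.npy',m,allow_pickle=True)
cv2.imwrite('pics/w3.png',im[...,::-1])
x,y=proj(m,[[.4435,.3175,.09]])[0];print(x,y)
# brightest small blob near: pointer
g=im.min(2)[int(y)-40:int(y)+40,int(x)-50:int(x)+50]
n,l,st,c=cv2.connectedComponentsWithStats((g>70).astype(np.uint8));print([(st[i],c[i]+[int(x)-50,int(y)-40]) for i in range(1,n) if 10<st[i,4]<600])
```

```text
6.45 [0.44468472 0.31698412 0.19436012] [ 7.11093517e-01 -7.03097079e-01  2.40621985e-04 -6.70301820e-04] [ 4.14572655e-01  4.69656905e-01  1.67128445e+00  5.38990173e-05
  9.99227659e-01 -2.73835786e+00]
321.3154632162496 197.87811951492694
[]
```

move_arm(targets=[{"dx": 0, "dy": 0, "dz": 0, "rx": 0, "ry": 0, "rz": -0.3333}, {"dx": 0, "dy": 0, "dz": 0, "rx": 0, "ry": 0, "rz": -0.3333}, {"dx": 0, "dy": 0, "dz": 0, "rx": 0, "ry": 0, "rz": -0.3333}, {"dx": 0, "dy": 0, "dz": 0, "rx": 0, "ry": 0, "rz": -0.3333}, {"dx": 0, "dy": 0, "dz": 0, "rx": 0, "ry": 0, "rz": -0.3333}, {"dx": 0, "dy": 0, "dz": 0, "rx": 0, "ry": 0, "rz": -0.3333}, {"dx": 0, "dy": 0, "dz": 0, "rx": 0, "ry": 0, "rz": -0.3333}, {"dx": 0, "dy": 0, "dz": 0, "rx": 0, "ry": 0, "rz": -0.3333}, {"dx": 0, "dy": 0, "dz": 0, "rx": 0, "ry": 0, "rz": -0.3333}, {"dx": 0, "dy": 0, "dz": 0, "rx": 0, "ry": 0, "rz": -0.3333}])

```text
t: 7.75
tcp_pos: [0.4445, 0.3169, 0.1928]
tool_rot: [0.084, 0.996, 0.0, 0.0]
force: [0.8, 0.2, 0.5]
finger_gap: 1.002
gripper_force: 0.0
```

move_arm(targets=[{"dx": 0, "dy": 0, "dz": -0.4, "rx": 0, "ry": 0, "rz": -0.3333}, {"dx": 0, "dy": 0, "dz": -0.4, "rx": 0, "ry": 0, "rz": -0.3333}, {"dx": 0, "dy": 0, "dz": -0.4, "rx": 0, "ry": 0, "rz": -0.3333}, {"dx": 0, "dy": 0, "dz": -0.4, "rx": 0, "ry": 0, "rz": -0.3333}, {"dx": 0, "dy": 0, "dz": -0.4, "rx": 0, "ry": 0, "rz": -0.3333}, {"dx": 0, "dy": 0, "dz": -0.4, "rx": 0, "ry": 0, "rz": -0.3333}, {"dx": 0, "dy": 0, "dz": -0.4, "rx": 0, "ry": 0, "rz": -0.3333}, {"dx": 0, "dy": 0, "dz": -0.4, "rx": 0, "ry": 0, "rz": -0.3333}, {"dx": 0, "dy": 0, "dz": -0.85, "rx": 0, "ry": 0, "rz": 0}, {"dx": 0, "dy": 0, "dz": -0.85, "rx": 0, "ry": 0, "rz": 0}])

```text
t: 9.0
tcp_pos: [0.445, 0.3171, 0.07]
tool_rot: [0.703, 0.711, 0.001, 0.0]
force: [-0.0, -0.6, -0.3]
finger_gap: 0.998
gripper_force: 0.0
```

move_arm(targets=[{"dx": 0, "dy": 0, "dz": 0, "rx": 0, "ry": 0, "rz": 0}, {"dx": 0, "dy": 0, "dz": 0, "rx": 0, "ry": 0, "rz": 0}, {"dx": 0, "dy": 0, "dz": 0, "rx": 0, "ry": 0, "rz": 0}, {"dx": 0, "dy": 0, "dz": 0, "rx": 0, "ry": 0, "rz": 0}, {"dx": 0, "dy": 0, "dz": 0, "rx": 0, "ry": 0, "rz": 0}, {"dx": 0, "dy": 0, "dz": 0, "rx": 0, "ry": 0, "rz": 0}, {"dx": 0, "dy": 0, "dz": 0, "rx": 0, "ry": 0, "rz": 0}, {"dx": 0, "dy": 0, "dz": 0, "rx": 0, "ry": 0, "rz": 0}, {"dx": 0, "dy": 0, "dz": 0, "rx": 0, "ry": 0, "rz": 0}, {"dx": 0, "dy": 0, "dz": 0, "rx": 0, "ry": 0, "rz": 0}], claw=0, newtons=30)

```text
t: 10.25
tcp_pos: [0.4449, 0.3172, 0.0707]
tool_rot: [0.703, 0.711, 0.001, 0.0]
force: [-0.7, -0.8, 6.1]
finger_gap: 0.158
gripper_force: 33.5
```

move_arm(targets=[{"dx": 0, "dy": 0, "dz": 0, "rx": 0, "ry": 0, "rz": 0.3}, {"dx": 0, "dy": 0, "dz": 0, "rx": 0, "ry": 0, "rz": 0.3}, {"dx": 0, "dy": 0, "dz": 0, "rx": 0, "ry": 0, "rz": 0.3}, {"dx": 0, "dy": 0, "dz": 0, "rx": 0, "ry": 0, "rz": 0.3}, {"dx": 0, "dy": 0, "dz": 0, "rx": 0, "ry": 0, "rz": 0.3}, {"dx": 0, "dy": 0, "dz": 0, "rx": 0, "ry": 0, "rz": 0.3}, {"dx": 0, "dy": 0, "dz": 0, "rx": 0, "ry": 0, "rz": 0.3}, {"dx": 0, "dy": 0, "dz": 0, "rx": 0, "ry": 0, "rz": 0.3}, {"dx": 0, "dy": 0, "dz": 0, "rx": 0, "ry": 0, "rz": 0.3}, {"dx": 0, "dy": 0, "dz": 0, "rx": 0, "ry": 0, "rz": 0.3}])

```text
t: 11.5
tcp_pos: [0.444, 0.3163, 0.0707]
tool_rot: [-0.008, 1.0, -0.0, -0.001]
force: [-1.7, -3.1, 8.3]
finger_gap: 0.159
gripper_force: 33.9
```

Run:
```python
from h import *
s=sensors.sense();print(s)
```

```text
{'t': 11.5, 'q': array([ 4.14271603e-01,  6.63734580e-01,  1.75934568e+00, -7.60578453e-04,
        7.19831382e-01, -1.17284715e+00]), 'qd': array([-1.44678269e-03, -8.94414685e-04,  5.33338940e-04, -3.80945906e-03,
        1.64077228e-03, -1.24280658e+00]), 'tau': array([  0.72808262, -38.15552473, -10.11271298,   0.24550214,
        -0.81599766,   0.73270669]), 'tcp_pos': array([0.44402866, 0.31634259, 0.07069183]), 'tool_rot': array([-8.44722157e-03,  9.99964073e-01, -4.90669645e-04, -5.06888228e-04]), 'force': array([-1.72426662, -3.12124005,  8.34049025]), 'ft_torque': array([-0.38022761,  0.29710521, -0.09120697]), 'gripper_force': 33.87697756290436, 'finger_gap': 0.15912074283134947}
```

move_arm(targets=[{"dx": 0, "dy": 0, "dz": 0, "rx": 0, "ry": 0, "rz": 0.04}, {"dx": 0, "dy": 0, "dz": 0, "rx": 0, "ry": 0, "rz": 0.04}, {"dx": 0, "dy": 0, "dz": 0, "rx": 0, "ry": 0, "rz": 0.04}, {"dx": 0, "dy": 0, "dz": 0, "rx": 0, "ry": 0, "rz": 0.04}, {"dx": 0, "dy": 0, "dz": 0, "rx": 0, "ry": 0, "rz": 0.03}, {"dx": 0, "dy": 0, "dz": 0, "rx": 0, "ry": 0, "rz": 0}, {"dx": 0, "dy": 0, "dz": 0, "rx": 0, "ry": 0, "rz": 0}, {"dx": 0, "dy": 0, "dz": 0, "rx": 0, "ry": 0, "rz": 0}, {"dx": 0, "dy": 0, "dz": 0, "rx": 0, "ry": 0, "rz": 0}, {"dx": 0, "dy": 0, "dz": 0, "rx": 0, "ry": 0, "rz": 0}])

```text
t: 12.75
tcp_pos: [0.4437, 0.3163, 0.0707]
tool_rot: [-0.053, 0.999, 0.0, -0.001]
force: [-2.2, -3.5, 9.8]
finger_gap: 0.155
gripper_force: 57.0
```

Run:
```python
from h import *
s=sensors.sense();print(s['ft_torque'],s['q'][5],s['tool_rot'],s['tau'])
```

```text
[-0.53378537  0.39283183 -1.15808835] -1.2636918234855394 [-5.26838607e-02  9.98610611e-01  9.72648218e-05 -1.11715166e-03] [  1.79111592 -37.78510451 -10.33570468  -0.47215473  -0.99258766
  -1.13239802]
```

move_arm(targets=[{"dx": 0, "dy": 0, "dz": 0, "rx": 0, "ry": 0, "rz": 0}, {"dx": 0, "dy": 0, "dz": 0, "rx": 0, "ry": 0, "rz": 0}, {"dx": 0, "dy": 0, "dz": 0, "rx": 0, "ry": 0, "rz": 0}, {"dx": 0, "dy": 0, "dz": 0, "rx": 0, "ry": 0, "rz": 0}, {"dx": 0, "dy": 0, "dz": 0.2, "rx": 0, "ry": 0, "rz": 0}, {"dx": 0, "dy": 0, "dz": 0.8, "rx": 0, "ry": 0, "rz": 0}, {"dx": 0, "dy": 0, "dz": 1, "rx": 0, "ry": 0, "rz": 0}, {"dx": 0, "dy": 0, "dz": 1, "rx": 0, "ry": 0, "rz": 0}, {"dx": 0, "dy": 0, "dz": 1, "rx": 0, "ry": 0, "rz": 0}, {"dx": 0, "dy": 0, "dz": 1, "rx": 0, "ry": 0, "rz": 0}], claw=100)

```text
t: 14.0
tcp_pos: [0.4445, 0.3169, 0.196]
tool_rot: [-0.056, 0.998, 0.0, 0.0]
force: [0.4, -1.1, -0.5]
finger_gap: 1.001
gripper_force: 0.0
```

Run:
```python
from h import *
np.set_printoptions(precision=4,suppress=True)
s=sensors.sense();print(s['t'],s['tcp_pos'],s['ft_torque'])
m=cams.camera_model('wrist');im=cams.snapshot('wrist');np.save('w4.npy',m,allow_pickle=True)
cv2.imwrite('pics/w4.png',im[...,::-1])
a=np.clip(im.astype(float)*2.2,0,255).astype(np.uint8)
x,y=proj(m,[[.4437,.3165,.075]])[0];print(x,y)
x=int(x);y=int(y);crop(im,0,0,640,400,1,'pics/w4a.png',2.2)
A=cv2.imread('pics/w4a.png');k=cv2.resize(np.clip(im[y-45:y+45,x-50:x+50,::-1].astype(float)*5,0,255).astype(np.uint8),(300,270));A[130:400,340:640]=k;cv2.imwrite('pics/w4a.png',A)
```

```text
14.0 [0.4445 0.3169 0.196 ] [-0.027  -0.0185  0.0517]
319.1762754105261 192.9558573960258
```

View pics/w4a.png

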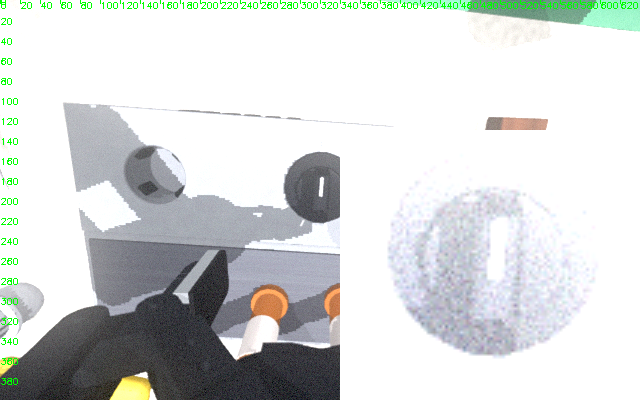

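Run:
```python
from h import *
np.set_printoptions(precision=4,suppress=True)
m=np.load('w4.npy',allow_pickle=True).item()
d=lambda P:np.degrees(np.arctan2(P[1,1]-P[0,1],P[1,0]-P[0,0]))
P=plane(m,[(65,103),(395,126)],.05);print(P,d(P))
P=plane(m,[(92,238),(300,249)],.053);print(P,d(P))
im=cv2.imread('pics/w4.png').min(2)[160:215,295:350]
n,l,st,c=cv2.connectedComponentsWithStats((im>70).astype(np.uint8))
for i in range(1,n):
    if 15<st[i,4]<400:
        ys,xs=np.nonzero(l==i);r=cv2.fitLine(np.c_[xs,ys].astype(np.float32),2,0,.01,.01).ravel();p=np.array([r[2]+295,r[3]+160]);v=r[:2]*8
        P=plane(m,[p-v,p+v],.094);print(st[i],P,d(P))
print('well',plane(m,[(155.5,175)],.05),'feet',plane(m,[(269,303)],.061))
T=cams.camera_model('top');im=cams.snapshot('top');cv2.imwrite('pics/t2.png',im[...,::-1])
g=cv2.cvtColor(im[120:185,325:385],cv2.COLOR_RGB2GRAY);n,l,st,c=cv2.connectedComponentsWithStats((g<90).astype(np.uint8));print([(st[i],c[i]+[325,120]) for i in range(1,n) if st[i,4]>20])
```

```text
[[0.3945 0.0872 0.05  ]
 [0.3809 0.3778 0.05  ]] 92.68456013488016
[[0.5196 0.1018 0.053 ]
 [0.5087 0.3045 0.053 ]] 93.09259013970252
[48  0  7  7 24] [[0.4071 0.3303 0.094 ]
 [0.4155 0.3399 0.094 ]] 48.771623416022585
[24 17  5 20 81] [[0.4399 0.3171 0.094 ]
 [0.4268 0.3166 0.094 ]] -177.9516712727692
[48 48  7  7 27] [[0.4576 0.3366 0.094 ]
 [0.4469 0.3445 0.094 ]] 143.61359699150285
well [[0.4502 0.1633 0.05  ]] feet [[0.5678 0.2791 0.061 ]]
[(array([54,  3,  6, 14, 31], dtype=int32), array([381.    , 130.7097])), (array([14,  4, 26,  9, 70], dtype=int32), array([351.7286, 128.9429])), (array([21, 36, 11, 11, 94], dtype=int32), array([351.2234, 161.1064]))]
```

move_arm(targets=[{"dx": 0, "dy": -1, "dz": 0, "rx": 0, "ry": 0, "rz": 0}, {"dx": 0, "dy": -1, "dz": 0, "rx": 0, "ry": 0, "rz": 0}, {"dx": 0, "dy": -1, "dz": 0, "rx": 0, "ry": 0, "rz": 0}, {"dx": 0, "dy": -1, "dz": 0, "rx": 0, "ry": 0, "rz": 0}, {"dx": 0.8, "dy": -1, "dz": 0, "rx": 0, "ry": 0, "rz": 0}, {"dx": 0.8, "dy": -1, "dz": 0, "rx": 0, "ry": 0, "rz": 0}, {"dx": 0.8, "dy": -1, "dz": 0, "rx": 0, "ry": 0, "rz": 0}, {"dx": 0.8, "dy": -1, "dz": 0, "rx": 0, "ry": 0, "rz": 0}, {"dx": 0.8, "dy": -1, "dz": 0, "rx": 0, "ry": 0, "rz": 0}, {"dx": 0.8, "dy": -1, "dz": 0, "rx": 0, "ry": 0, "rz": 0}])

```text
t: 15.35
tcp_pos: [0.5646, 0.0661, 0.1938]
tool_rot: [-0.056, 0.998, 0.0, -0.001]
force: [0.1, -0.5, 0.2]
finger_gap: 1.003
gripper_force: 0.0
```

move_arm(targets=[{"dx": 0.66, "dy": -0.86, "dz": 0, "rx": 0, "ry": 0, "rz": 0}, {"dx": 0.66, "dy": -0.86, "dz": 0, "rx": 0, "ry": 0, "rz": 0}, {"dx": 0.66, "dy": -0.86, "dz": 0, "rx": 0, "ry": 0, "rz": 0}, {"dx": 0.66, "dy": -0.86, "dz": 0, "rx": 0, "ry": 0, "rz": 0}, {"dx": 0, "dy": 0, "dz": 0, "rx": 0, "ry": 0, "rz": -0.2}, {"dx": 0, "dy": 0, "dz": 0, "rx": 0, "ry": 0, "rz": 0}, {"dx": 0, "dy": 0, "dz": 0, "rx": 0, "ry": 0, "rz": 0}, {"dx": 0, "dy": 0, "dz": 0, "rx": 0, "ry": 0, "rz": 0}, {"dx": 0, "dy": 0, "dz": 0, "rx": 0, "ry": 0, "rz": 0}, {"dx": 0, "dy": 0, "dz": 0, "rx": 0, "ry": 0, "rz": 0}])

```text
t: 16.6
tcp_pos: [0.6306, -0.0189, 0.1949]
tool_rot: [-0.004, 1.0, -0.0, 0.0]
force: [-0.7, 0.7, 0.1]
finger_gap: 0.998
gripper_force: 0.0
```

Run:
```python
from h import *
s=sensors.sense();print(s['t'],s['tcp_pos'],s['tool_rot'],s['q'])
m=cams.camera_model('wrist');im=cams.snapshot('wrist');np.save('w5.npy',m,allow_pickle=True)
cv2.imwrite('pics/w5.png',im[...,::-1]);crop(im,120,60,400,260,2,'pics/w5a.png',1.3)
print(proj(m,[[.631,-.019,.07]]))
```

```text
16.6 [ 0.63058734 -0.01885791  0.19489338] [-3.50635206e-03  9.99993851e-01 -5.00510618e-06  5.82175365e-05] [-2.06771756e-01  5.76032168e-01  1.45339090e+00  1.61876377e-05
  1.11205362e+00 -1.78458797e+00]
[[319.51792356 193.28446503]]
```

View pics/w5a.png

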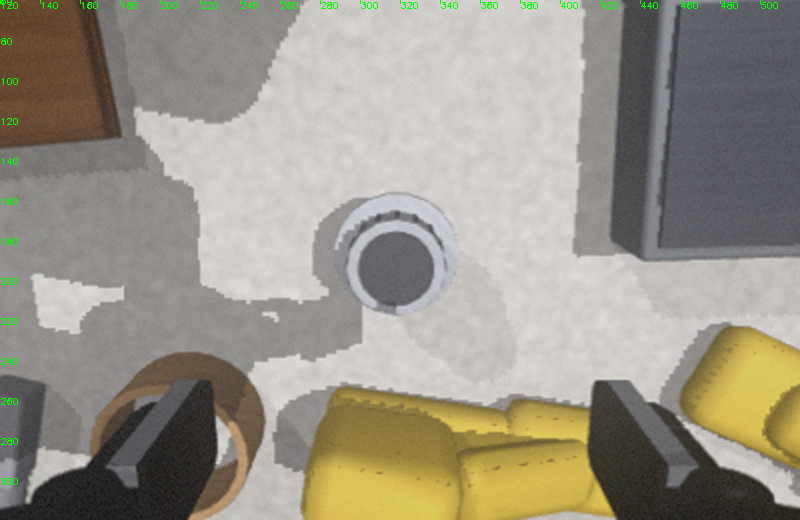

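move_arm(targets=[{"dx": 0.04, "dy": -0.04, "dz": -0.86, "rx": 0, "ry": 0, "rz": 0}, {"dx": 0, "dy": 0, "dz": -0.86, "rx": 0, "ry": 0, "rz": 0}, {"dx": 0, "dy": 0, "dz": -0.86, "rx": 0, "ry": 0, "rz": 0}, {"dx": 0, "dy": 0, "dz": -0.86, "rx": 0, "ry": 0, "rz": 0}, {"dx": 0, "dy": 0, "dz": -0.86, "rx": 0, "ry": 0, "rz": 0}, {"dx": 0, "dy": 0, "dz": -0.86, "rx": 0, "ry": 0, "rz": 0}, {"dx": 0, "dy": 0, "dz": -0.5, "rx": 0, "ry": 0, "rz": 0}, {"dx": 0, "dy": 0, "dz": -0.34, "rx": 0, "ry": 0, "rz": 0}, {"dx": 0, "dy": 0, "dz": 0, "rx": 0, "ry": 0, "rz": 0}, {"dx": 0, "dy": 0, "dz": 0, "rx": 0, "ry": 0, "rz": 0}])

```text
t: 17.9
tcp_pos: [0.6322, -0.0202, 0.0455]
tool_rot: [-0.003, 1.0, -0.0, 0.001]
force: [-0.2, -0.3, 0.3]
finger_gap: 1.002
gripper_force: 0.0
```

move_arm(targets=[{"dx": 0, "dy": 0, "dz": 0, "rx": 0, "ry": 0, "rz": 0}, {"dx": 0, "dy": 0, "dz": 0, "rx": 0, "ry": 0, "rz": 0}, {"dx": 0, "dy": 0, "dz": 0, "rx": 0, "ry": 0, "rz": 0}, {"dx": 0, "dy": 0, "dz": 0, "rx": 0, "ry": 0, "rz": 0}, {"dx": 0, "dy": 0, "dz": 0, "rx": 0, "ry": 0, "rz": 0}, {"dx": 0, "dy": 0, "dz": 0, "rx": 0, "ry": 0, "rz": 0}, {"dx": 0, "dy": 0, "dz": 0, "rx": 0, "ry": 0, "rz": 0}, {"dx": 0, "dy": 0, "dz": 0, "rx": 0, "ry": 0, "rz": 0}, {"dx": 0, "dy": 0, "dz": 0, "rx": 0, "ry": 0, "rz": 0}, {"dx": 0, "dy": 0, "dz": 0, "rx": 0, "ry": 0, "rz": 0}], claw=0, newtons=60)

```text
t: 19.15
tcp_pos: [0.6321, -0.0203, 0.0455]
tool_rot: [-0.003, 1.0, -0.0, 0.001]
force: [-1.7, -1.6, 4.7]
finger_gap: 0.496
gripper_force: 60.5
```

move_arm(targets=[{"dx": 0, "dy": 0, "dz": 0.6, "rx": 0, "ry": 0, "rz": 0}, {"dx": 0, "dy": 0, "dz": 1, "rx": 0, "ry": 0, "rz": 0}, {"dx": 0, "dy": 0, "dz": 1, "rx": 0, "ry": 0, "rz": 0}, {"dx": 0, "dy": 0, "dz": 1, "rx": 0, "ry": 0, "rz": 0}, {"dx": -0.9, "dy": 0.92, "dz": 0.4, "rx": 0, "ry": 0, "rz": 0}, {"dx": -0.9, "dy": 0.92, "dz": 0, "rx": 0, "ry": 0, "rz": 0}, {"dx": -0.9, "dy": 0.92, "dz": 0, "rx": 0, "ry": 0, "rz": 0}, {"dx": -0.9, "dy": 0.92, "dz": 0, "rx": 0, "ry": 0, "rz": 0}, {"dx": -0.9, "dy": 0.92, "dz": 0, "rx": 0, "ry": 0, "rz": 0}, {"dx": -0.9, "dy": 0.92, "dz": 0, "rx": 0, "ry": 0, "rz": 0}])

```text
t: 20.4
tcp_pos: [0.4956, 0.1188, 0.1451]
tool_rot: [-0.003, 1.0, 0.0, -0.0]
force: [0.7, 0.7, -2.2]
finger_gap: 0.495
gripper_force: 61.0
```

move_arm(targets=[{"dx": -0.62, "dy": 0.6, "dz": 0, "rx": 0, "ry": 0, "rz": 0}, {"dx": -0.62, "dy": 0.6, "dz": 0, "rx": 0, "ry": 0, "rz": 0}, {"dx": -0.62, "dy": 0.6, "dz": 0, "rx": 0, "ry": 0, "rz": 0}, {"dx": 0, "dy": 0, "dz": 0, "rx": 0, "ry": 0, "rz": 0}, {"dx": 0, "dy": 0, "dz": 0, "rx": 0, "ry": 0, "rz": 0}, {"dx": 0, "dy": 0, "dz": 0, "rx": 0, "ry": 0, "rz": 0}, {"dx": 0, "dy": 0, "dz": 0, "rx": 0, "ry": 0, "rz": 0}, {"dx": 0, "dy": 0, "dz": 0, "rx": 0, "ry": 0, "rz": 0}, {"dx": 0, "dy": 0, "dz": 0, "rx": 0, "ry": 0, "rz": 0}, {"dx": 0, "dy": 0, "dz": 0, "rx": 0, "ry": 0, "rz": 0}])

```text
t: 21.65
tcp_pos: [0.4502, 0.1629, 0.1448]
tool_rot: [-0.003, 1.0, -0.0, 0.0]
force: [0.4, 0.0, -1.4]
finger_gap: 0.498
gripper_force: 61.1
```

Run:
```python
from h import *
s=sensors.sense();print(s['t'],s['tcp_pos'],s['tool_rot'],s['q'])
m=cams.camera_model('wrist');im=cams.snapshot('wrist');np.save('w6.npy',m,allow_pickle=True)
cv2.imwrite('pics/w6.png',im[...,::-1]);crop(im,200,100,240,160,3,'pics/w6a.png',2)
z=s['tcp_pos'][2]-.0455
print(proj(m,[[.4506,.163,z+.07],[.4506,.163,z],[.4506,.163,.05]]))
```

```text
21.65 [0.45015362 0.16289887 0.14480418] [-3.21220119e-03  9.99994841e-01 -9.22143364e-06  4.95722380e-06] [ 1.13228774e-01  4.71776005e-01  1.87838713e+00 -2.72999703e-05
  7.91421691e-01 -1.46397278e+00]
[[318.8133641  283.07594708]
 [319.43130661 225.00219875]
 [319.66457038 203.0633676 ]]
```

View pics/w6a.png

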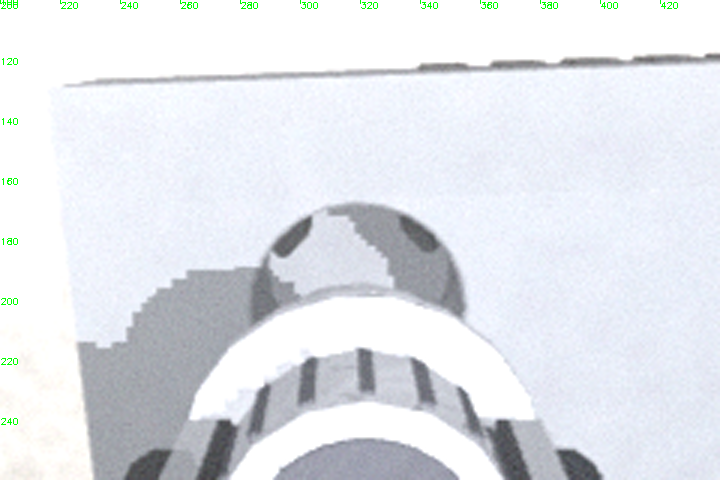

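move_arm(targets=[{"dx": -0.02, "dy": 0, "dz": -0.6, "rx": 0, "ry": 0, "rz": 0}, {"dx": 0, "dy": 0, "dz": -0.6, "rx": 0, "ry": 0, "rz": 0}, {"dx": 0, "dy": 0, "dz": -0.6, "rx": 0, "ry": 0, "rz": 0}, {"dx": 0, "dy": 0, "dz": -0.5, "rx": 0, "ry": 0, "rz": 0}, {"dx": 0, "dy": 0, "dz": 0, "rx": 0, "ry": 0, "rz": 0}, {"dx": 0, "dy": 0, "dz": -0.06, "rx": 0, "ry": 0, "rz": 0.3}, {"dx": 0, "dy": 0, "dz": -0.06, "rx": 0, "ry": 0, "rz": 0.3}, {"dx": 0, "dy": 0, "dz": -0.06, "rx": 0, "ry": 0, "rz": -0.3}, {"dx": 0, "dy": 0, "dz": -0.06, "rx": 0, "ry": 0, "rz": -0.3}, {"dx": 0, "dy": 0, "dz": -0.06, "rx": 0, "ry": 0, "rz": -0.3}], newtons=80)

```text
t: 22.95
tcp_pos: [0.4502, 0.163, 0.0804]
tool_rot: [0.078, 0.997, 0.0, 0.001]
force: [-0.5, -0.4, -0.6]
finger_gap: 0.489
gripper_force: 82.5
```

move_arm(targets=[{"dx": 0, "dy": 0, "dz": -0.06, "rx": 0, "ry": 0, "rz": -0.3}, {"dx": 0, "dy": 0, "dz": -0.06, "rx": 0, "ry": 0, "rz": 0.3}, {"dx": 0, "dy": 0, "dz": -0.06, "rx": 0, "ry": 0, "rz": 0.3}, {"dx": 0, "dy": 0, "dz": -0.06, "rx": 0, "ry": 0, "rz": 0.3}, {"dx": 0, "dy": 0, "dz": -0.06, "rx": 0, "ry": 0, "rz": 0.3}, {"dx": 0, "dy": 0, "dz": -0.06, "rx": 0, "ry": 0, "rz": -0.3}, {"dx": 0, "dy": 0, "dz": -0.06, "rx": 0, "ry": 0, "rz": -0.3}, {"dx": 0, "dy": 0, "dz": -0.06, "rx": 0, "ry": 0, "rz": -0.3}, {"dx": 0, "dy": 0, "dz": -0.06, "rx": 0, "ry": 0, "rz": -0.3}, {"dx": 0, "dy": 0, "dz": -0.06, "rx": 0, "ry": 0, "rz": 0.3}])

```text
t: 24.2
tcp_pos: [0.451, 0.163, 0.0665]
tool_rot: [0.074, 0.997, 0.0, 0.002]
force: [0.1, -0.7, 6.3]
finger_gap: 0.489
gripper_force: 83.6
```

move_arm(targets=[{"dx": 0, "dy": 0, "dz": -0.05, "rx": 0, "ry": 0, "rz": 0.3}, {"dx": 0, "dy": 0, "dz": -0.05, "rx": 0, "ry": 0, "rz": 0.3}, {"dx": 0, "dy": 0, "dz": -0.05, "rx": 0, "ry": 0, "rz": 0.3}, {"dx": 0, "dy": 0, "dz": -0.05, "rx": 0, "ry": 0, "rz": -0.3}, {"dx": 0, "dy": 0, "dz": -0.05, "rx": 0, "ry": 0, "rz": -0.3}, {"dx": 0, "dy": 0, "dz": -0.05, "rx": 0, "ry": 0, "rz": -0.3}, {"dx": 0, "dy": 0, "dz": -0.05, "rx": 0, "ry": 0, "rz": -0.3}, {"dx": 0, "dy": 0, "dz": -0.04, "rx": 0, "ry": 0, "rz": 0.3}, {"dx": 0, "dy": 0, "dz": -0.04, "rx": 0, "ry": 0, "rz": 0.3}, {"dx": 0, "dy": 0, "dz": -0.03, "rx": 0, "ry": 0, "rz": 0}])

```text
t: 25.45
tcp_pos: [0.4515, 0.163, 0.0557]
tool_rot: [-0.004, 1.0, 0.0, 0.002]
force: [-2.3, -1.4, 19.9]
finger_gap: 0.484
gripper_force: 84.9
```

move_arm(targets=[{"dx": 0, "dy": 0, "dz": -0.03, "rx": 0, "ry": 0, "rz": 0.25}, {"dx": 0, "dy": 0, "dz": -0.03, "rx": 0, "ry": 0, "rz": 0.25}, {"dx": 0, "dy": 0, "dz": -0.02, "rx": 0, "ry": 0, "rz": -0.25}, {"dx": 0, "dy": 0, "dz": 0, "rx": 0, "ry": 0, "rz": -0.25}, {"dx": 0, "dy": 0, "dz": 0, "rx": 0, "ry": 0, "rz": -0.25}, {"dx": 0, "dy": 0, "dz": 0, "rx": 0, "ry": 0, "rz": -0.25}, {"dx": 0, "dy": 0, "dz": 0, "rx": 0, "ry": 0, "rz": 0.25}, {"dx": 0, "dy": 0, "dz": 0, "rx": 0, "ry": 0, "rz": 0.25}, {"dx": 0, "dy": 0, "dz": 0, "rx": 0, "ry": 0, "rz": 0}, {"dx": 0, "dy": 0, "dz": 0, "rx": 0, "ry": 0, "rz": 0}])

```text
t: 26.7
tcp_pos: [0.4525, 0.1629, 0.0555]
tool_rot: [-0.004, 1.0, 0.0, 0.004]
force: [-2.1, -3.0, 28.7]
finger_gap: 0.488
gripper_force: 85.9
```

move_arm(targets=[{"dx": 0, "dy": 0, "dz": 0, "rx": 0, "ry": 0, "rz": 0}, {"dx": 0, "dy": 0, "dz": 0, "rx": 0, "ry": 0, "rz": 0}, {"dx": 0, "dy": 0, "dz": 0, "rx": 0, "ry": 0, "rz": 0}, {"dx": 0, "dy": 0, "dz": 0, "rx": 0, "ry": 0, "rz": 0}, {"dx": 0, "dy": 0, "dz": 0.5, "rx": 0, "ry": 0, "rz": 0}, {"dx": 0, "dy": 0, "dz": 1, "rx": 0, "ry": 0, "rz": 0}, {"dx": 0, "dy": 0, "dz": 1, "rx": 0, "ry": 0, "rz": 0}, {"dx": 0, "dy": 0, "dz": 1, "rx": 0, "ry": 0, "rz": 0}, {"dx": 0, "dy": 0, "dz": 1, "rx": 0, "ry": 0, "rz": 0}, {"dx": 0, "dy": 0, "dz": 1, "rx": 0, "ry": 0, "rz": 0}], claw=100)

```text
t: 27.95
tcp_pos: [0.4493, 0.1629, 0.1903]
tool_rot: [-0.003, 1.0, 0.0, 0.0]
force: [0.2, 0.2, -0.2]
finger_gap: 0.997
gripper_force: 0.0
```

move_arm(targets=[{"dx": 0, "dy": 0, "dz": 1, "rx": 0, "ry": 0, "rz": 0}, {"dx": 0, "dy": 0, "dz": 1, "rx": 0, "ry": 0, "rz": 0}, {"dx": 0, "dy": 0, "dz": 1, "rx": 0, "ry": 0, "rz": 0}, {"dx": 0, "dy": 0, "dz": 1, "rx": 0, "ry": 0, "rz": 0}, {"dx": 0, "dy": 0, "dz": 1, "rx": 0, "ry": 0, "rz": 0}, {"dx": 0, "dy": 0, "dz": 0, "rx": 0, "ry": 0, "rz": 0}, {"dx": 0, "dy": 0, "dz": 0, "rx": 0, "ry": 0, "rz": 0}, {"dx": 0, "dy": 0, "dz": 0, "rx": 0, "ry": 0, "rz": 0}, {"dx": 0, "dy": 0, "dz": 0, "rx": 0, "ry": 0, "rz": 0}, {"dx": 0, "dy": 0, "dz": 0, "rx": 0, "ry": 0, "rz": 0}])

```text
t: 29.2
tcp_pos: [0.4494, 0.1629, 0.3133]
tool_rot: [-0.003, 1.0, -0.0, -0.001]
force: [-0.5, -0.4, -0.3]
finger_gap: 0.998
gripper_force: 0.0
```

Run:
```python
from h import *
s=sensors.sense();print(s['t'],s['tcp_pos'],s['tool_rot'],s['q'])
m=cams.camera_model('wrist');im=cams.snapshot('wrist');np.save('w7.npy',m,allow_pickle=True)
cv2.imwrite('pics/w7.png',im[...,::-1])
A=cv2.resize(np.clip(im[:,:,::-1]*1.8,0,255).astype(np.uint8),(480,300))
sc=cams.snapshot('scene');cv2.imwrite('pics/s7.png',sc[...,::-1])
B=cv2.resize(np.clip(sc[180:280,300:460,::-1]*2.2,0,255).astype(np.uint8),(480,300),interpolation=2)
cv2.imwrite('pics/c7.png',np.vstack([A,B]))
```

```text
29.2 [0.4494256  0.1629107  0.31328465] [-3.22995125e-03  9.99994613e-01 -5.85582426e-05 -5.81599326e-04] [ 1.13411236e-01  2.28498084e-01  1.67848999e+00  1.21740893e-05
  1.23577361e+00 -1.46384901e+00]
```

View pics/c7.png

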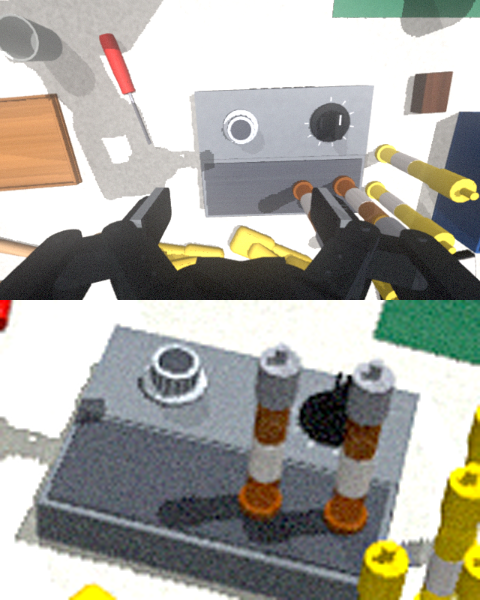

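Pot's collar lies flat on the deck, and the knob pointer is at off. Only two amber bottles are present.

move_arm(targets=[{"dx": 0.472, "dy": 0.466, "dz": 0, "rx": 0, "ry": 0, "rz": -0.3333}, {"dx": 0.472, "dy": 0.466, "dz": 0, "rx": 0, "ry": 0, "rz": -0.3333}, {"dx": 0.472, "dy": 0.466, "dz": 0, "rx": 0, "ry": 0, "rz": -0.3333}, {"dx": 0.472, "dy": 0.466, "dz": 0, "rx": 0, "ry": 0, "rz": -0.3333}, {"dx": 0.472, "dy": 0.466, "dz": 0, "rx": 0, "ry": 0, "rz": -0.3333}, {"dx": 0.472, "dy": 0.466, "dz": 0, "rx": 0, "ry": 0, "rz": -0.3333}, {"dx": 0.472, "dy": 0.466, "dz": 0, "rx": 0, "ry": 0, "rz": -0.3333}, {"dx": 0.472, "dy": 0.466, "dz": 0, "rx": 0, "ry": 0, "rz": -0.3333}, {"dx": 0.472, "dy": 0.466, "dz": 0, "rx": 0, "ry": 0, "rz": -0.3333}, {"dx": 0.472, "dy": 0.466, "dz": 0, "rx": 0, "ry": 0, "rz": 0}])

```text
t: 30.55
tcp_pos: [0.568, 0.2798, 0.3135]
tool_rot: [0.705, 0.709, -0.0, -0.0]
force: [-0.0, 0.2, -0.8]
finger_gap: 0.998
gripper_force: 0.0
```

Run:
```python
from h import *
np.set_printoptions(precision=4,suppress=True)
s=sensors.sense();print(s['t'],s['tcp_pos'],s['tool_rot'],s['q'])
m=cams.camera_model('wrist');im=cams.snapshot('wrist');np.save('w8.npy',m,allow_pickle=True)
cv2.imwrite('pics/w8.png',im[...,::-1]);crop(im,0,0,640,400,1,'pics/w8a.png',1.6)
print(proj(m,[[.5678,.2795,.243],[.5568,.353,.243],[.5568,.353,.06]]))
```

```text
30.55 [0.568  0.2798 0.3135] [ 0.7051  0.7091 -0.0002 -0.0001] [0.2816 0.4628 1.3093 0.     1.3699 0.2759]
[[321.4285 212.6694]
 [305.431  105.2672]
 [312.597  107.6431]]
```

View pics/w8a.png

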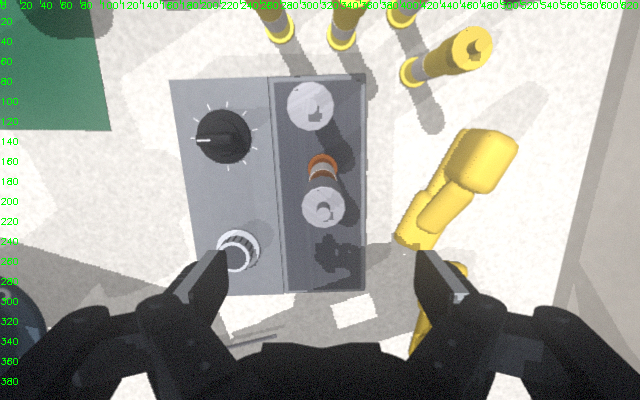

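Run:
```python
from h import *
np.set_printoptions(precision=4,suppress=True)
m=np.load('w8.npy',allow_pickle=True).item()
print(plane(m,[(323,207.5),(310.5,105.5)],.228),plane(m,[(322,163)],.062))
```

```text
[[0.569  0.2787 0.228 ]
 [0.5596 0.3531 0.228 ]] [[0.5688 0.2859 0.062 ]]
```

move_arm(targets=[{"dx": 0.03, "dy": -0.03, "dz": -0.5, "rx": 0, "ry": 0, "rz": 0}, {"dx": 0, "dy": 0, "dz": -0.7, "rx": 0, "ry": 0, "rz": 0}, {"dx": 0, "dy": 0, "dz": -0.7, "rx": 0, "ry": 0, "rz": 0}, {"dx": 0, "dy": 0, "dz": -0.7, "rx": 0, "ry": 0, "rz": 0}, {"dx": 0, "dy": 0, "dz": -0.7, "rx": 0, "ry": 0, "rz": 0}, {"dx": 0, "dy": 0, "dz": -0.7, "rx": 0, "ry": 0, "rz": 0}, {"dx": 0, "dy": 0, "dz": -0.6, "rx": 0, "ry": 0, "rz": 0}, {"dx": 0, "dy": 0, "dz": -0.4, "rx": 0, "ry": 0, "rz": 0}, {"dx": 0, "dy": 0, "dz": -0.26, "rx": 0, "ry": 0, "rz": 0}, {"dx": 0, "dy": 0, "dz": 0, "rx": 0, "ry": 0, "rz": 0}])

```text
t: 31.85
tcp_pos: [0.5683, 0.2787, 0.182]
tool_rot: [0.705, 0.709, -0.0, -0.0]
force: [-1.2, 0.6, -0.3]
finger_gap: 0.997
gripper_force: 0.0
```

move_arm(targets=[{"dx": 0, "dy": 0, "dz": 0, "rx": 0, "ry": 0, "rz": 0}, {"dx": 0, "dy": 0, "dz": 0, "rx": 0, "ry": 0, "rz": 0}, {"dx": 0, "dy": 0, "dz": 0, "rx": 0, "ry": 0, "rz": 0}, {"dx": 0, "dy": 0, "dz": 0, "rx": 0, "ry": 0, "rz": 0}, {"dx": 0, "dy": 0, "dz": 0, "rx": 0, "ry": 0, "rz": 0}, {"dx": 0, "dy": 0, "dz": 0, "rx": 0, "ry": 0, "rz": 0}, {"dx": 0, "dy": 0, "dz": 0, "rx": 0, "ry": 0, "rz": 0}, {"dx": 0, "dy": 0, "dz": 0, "rx": 0, "ry": 0, "rz": 0}, {"dx": 0, "dy": 0, "dz": 0, "rx": 0, "ry": 0, "rz": 0}, {"dx": 0, "dy": 0, "dz": 0, "rx": 0, "ry": 0, "rz": 0}], claw=0, newtons=50)

```text
t: 33.1
tcp_pos: [0.5689, 0.2788, 0.183]
tool_rot: [0.705, 0.709, 0.001, 0.0]
force: [0.8, -0.2, 5.4]
finger_gap: 0.39
gripper_force: 49.7
```

move_arm(targets=[{"dx": 0, "dy": 0, "dz": 0.2, "rx": 0, "ry": 0, "rz": 0}, {"dx": 0, "dy": 0, "dz": 0.5, "rx": 0, "ry": 0, "rz": 0}, {"dx": 0, "dy": 0, "dz": 0.7, "rx": 0, "ry": 0, "rz": 0}, {"dx": 0, "dy": 0, "dz": 0.7, "rx": 0, "ry": 0, "rz": 0}, {"dx": 0, "dy": 0, "dz": 0.7, "rx": 0, "ry": 0, "rz": 0}, {"dx": 0, "dy": 0, "dz": 0.4, "rx": 0, "ry": 0, "rz": 0}, {"dx": 0, "dy": 0, "dz": 0.2, "rx": 0, "ry": 0, "rz": 0}, {"dx": 0, "dy": -0.2, "dz": 0, "rx": 0, "ry": 0, "rz": 0}, {"dx": 0, "dy": -0.4, "dz": 0, "rx": 0, "ry": 0, "rz": 0}, {"dx": 0, "dy": -0.6, "dz": 0, "rx": 0, "ry": 0, "rz": 0}])

```text
t: 34.35
tcp_pos: [0.568, 0.2478, 0.2666]
tool_rot: [0.705, 0.71, -0.001, -0.0]
force: [-0.2, 0.5, -2.3]
finger_gap: 0.388
gripper_force: 49.9
```

move_arm(targets=[{"dx": -0.1, "dy": -0.8, "dz": 0, "rx": 0, "ry": 0, "rz": 0}, {"dx": -0.1, "dy": -0.8, "dz": 0, "rx": 0, "ry": 0, "rz": 0}, {"dx": -0.1, "dy": -0.8, "dz": 0, "rx": 0, "ry": 0, "rz": 0}, {"dx": -0.1, "dy": -0.8, "dz": 0, "rx": 0, "ry": 0, "rz": 0}, {"dx": -0.1, "dy": -0.8, "dz": 0, "rx": 0, "ry": 0, "rz": 0}, {"dx": -0.1, "dy": -0.8, "dz": 0, "rx": 0, "ry": 0, "rz": 0}, {"dx": -0.1, "dy": -0.8, "dz": 0, "rx": 0, "ry": 0, "rz": 0}, {"dx": -0.1, "dy": -0.8, "dz": 0, "rx": 0, "ry": 0, "rz": 0}, {"dx": -0.1, "dy": -0.8, "dz": 0, "rx": 0, "ry": 0, "rz": 0}, {"dx": -0.1, "dy": -0.8, "dz": 0, "rx": 0, "ry": 0, "rz": 0}])

```text
t: 35.6
tcp_pos: [0.5432, 0.0474, 0.2673]
tool_rot: [0.705, 0.709, 0.0, 0.0]
force: [0.7, -0.2, -2.6]
finger_gap: 0.386
gripper_force: 49.9
```

move_arm(targets=[{"dx": -0.1, "dy": -0.8, "dz": 0, "rx": 0, "ry": 0, "rz": 0}, {"dx": -0.1, "dy": -0.8, "dz": 0, "rx": 0, "ry": 0, "rz": 0}, {"dx": -0.1, "dy": -0.8, "dz": 0, "rx": 0, "ry": 0, "rz": 0}, {"dx": -0.1, "dy": -0.8, "dz": 0, "rx": 0, "ry": 0, "rz": 0}, {"dx": -0.1, "dy": -0.8, "dz": 0, "rx": 0, "ry": 0, "rz": 0}, {"dx": -0.1, "dy": -0.8, "dz": 0, "rx": 0, "ry": 0, "rz": 0}, {"dx": -0.1, "dy": -0.8, "dz": 0, "rx": 0, "ry": 0, "rz": 0}, {"dx": -0.1, "dy": -0.8, "dz": 0, "rx": 0, "ry": 0, "rz": 0}, {"dx": -0.1, "dy": -0.8, "dz": 0, "rx": 0, "ry": 0, "rz": 0}, {"dx": -0.1, "dy": -0.8, "dz": 0, "rx": 0, "ry": 0, "rz": 0}])

```text
t: 36.85
tcp_pos: [0.5182, -0.1526, 0.2673]
tool_rot: [0.705, 0.709, 0.0, 0.0]
force: [-0.1, -0.2, -3.0]
finger_gap: 0.385
gripper_force: 49.9
```

move_arm(targets=[{"dx": -0.08, "dy": -0.8, "dz": 0, "rx": 0, "ry": 0, "rz": 0}, {"dx": -0.08, "dy": -0.8, "dz": 0, "rx": 0, "ry": 0, "rz": 0}, {"dx": -0.08, "dy": -0.8, "dz": 0, "rx": 0, "ry": 0, "rz": 0}, {"dx": -0.08, "dy": -0.8, "dz": 0, "rx": 0, "ry": 0, "rz": 0}, {"dx": -0.08, "dy": -0.8, "dz": 0, "rx": 0, "ry": 0, "rz": 0}, {"dx": -0.08, "dy": -0.8, "dz": 0, "rx": 0, "ry": 0, "rz": 0}, {"dx": -0.08, "dy": -0.7, "dz": 0, "rx": 0, "ry": 0, "rz": 0}, {"dx": 0, "dy": -0.5, "dz": 0, "rx": 0, "ry": 0, "rz": 0}, {"dx": 0, "dy": -0.35, "dz": 0, "rx": 0, "ry": 0, "rz": 0}, {"dx": 0, "dy": -0.2, "dz": 0, "rx": 0, "ry": 0, "rz": 0}])

```text
t: 38.1
tcp_pos: [0.5044, -0.3153, 0.2672]
tool_rot: [0.705, 0.709, 0.0, -0.0]
force: [0.7, 1.0, -2.0]
finger_gap: 0.383
gripper_force: 49.9
```

Run:
```python
from h import *
np.set_printoptions(precision=4,suppress=True)
s=sensors.sense();print(s['t'],s['tcp_pos'],s['tool_rot'],s['q'])
im=cams.snapshot('scene');M=cams.camera_model('scene');p=s['tcp_pos'].copy()
zb=p[2]-.13
print(proj(M,[[p[0],p[1],zb],[p[0],p[1],zb+.175],[p[0],p[1],.005]]))
c=cv2.resize(np.clip(im[90:240,150:350,::-1]*2.,0,255).astype(np.uint8),None,fx=3,fy=3,interpolation=2)
T=cams.camera_model('top');im=cams.snapshot('top');np.save('x.npy',im)
cv2.imwrite('pics/c9.png',c)
```

```text
38.1 [ 0.5044 -0.3153  0.2672] [ 0.7048  0.7094  0.0001 -0.0001] [-0.7465  0.448   1.4689  0.0002  1.2249 -0.7532]
[[195.1184 156.707 ]
 [184.358  105.7323]
 [202.312  190.1111]]
```

View pics/c9.png

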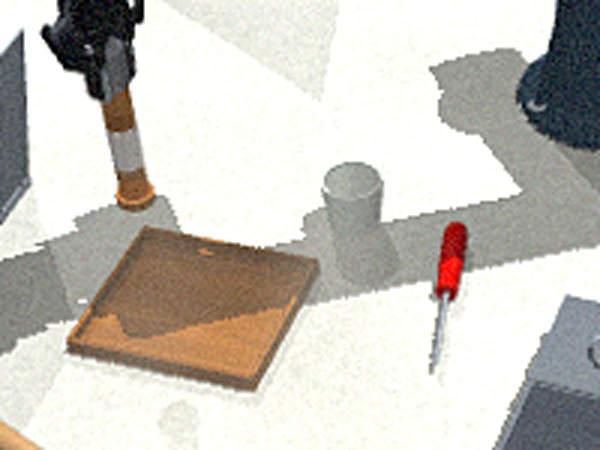

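move_arm(targets=[{"dx": 0, "dy": 0, "dz": -0.4, "rx": 0, "ry": 0, "rz": 0}, {"dx": 0, "dy": 0, "dz": -0.7, "rx": 0, "ry": 0, "rz": 0}, {"dx": 0, "dy": 0, "dz": -0.8, "rx": 0, "ry": 0, "rz": 0}, {"dx": 0, "dy": 0, "dz": -0.8, "rx": 0, "ry": 0, "rz": 0}, {"dx": 0, "dy": 0, "dz": -0.8, "rx": 0, "ry": 0, "rz": 0}, {"dx": 0, "dy": 0, "dz": -0.7, "rx": 0, "ry": 0, "rz": 0}, {"dx": 0, "dy": 0, "dz": -0.5, "rx": 0, "ry": 0, "rz": 0}, {"dx": 0, "dy": 0, "dz": -0.3, "rx": 0, "ry": 0, "rz": 0}, {"dx": 0, "dy": 0, "dz": -0.16, "rx": 0, "ry": 0, "rz": 0}, {"dx": 0, "dy": 0, "dz": -0.06, "rx": 0, "ry": 0, "rz": 0}])

```text
t: 39.45
tcp_pos: [0.5045, -0.3152, 0.137]
tool_rot: [0.705, 0.709, 0.0, 0.0]
force: [0.2, -0.4, -2.7]
finger_gap: 0.391
gripper_force: 49.9
```

move_arm(targets=[{"dx": 0, "dy": 0, "dz": -0.02, "rx": 0, "ry": 0, "rz": 0}, {"dx": 0, "dy": 0, "dz": -0.02, "rx": 0, "ry": 0, "rz": 0}, {"dx": 0, "dy": 0, "dz": -0.02, "rx": 0, "ry": 0, "rz": 0}, {"dx": 0, "dy": 0, "dz": 0, "rx": 0, "ry": 0, "rz": 0}, {"dx": 0, "dy": 0, "dz": 0, "rx": 0, "ry": 0, "rz": 0}, {"dx": 0, "dy": 0, "dz": 0, "rx": 0, "ry": 0, "rz": 0}, {"dx": 0, "dy": 0, "dz": 0, "rx": 0, "ry": 0, "rz": 0}, {"dx": 0, "dy": 0, "dz": 0, "rx": 0, "ry": 0, "rz": 0}, {"dx": 0, "dy": 0, "dz": 0, "rx": 0, "ry": 0, "rz": 0}, {"dx": 0, "dy": 0, "dz": 0, "rx": 0, "ry": 0, "rz": 0}])

```text
t: 40.7
tcp_pos: [0.5047, -0.3154, 0.1359]
tool_rot: [0.705, 0.709, -0.0, 0.001]
force: [-1.3, 0.9, 5.0]
finger_gap: 0.381
gripper_force: 50.4
```

move_arm(targets=[{"dx": 0, "dy": 0, "dz": 0, "rx": 0, "ry": 0, "rz": 0}, {"dx": 0, "dy": 0, "dz": 0, "rx": 0, "ry": 0, "rz": 0}, {"dx": 0, "dy": 0, "dz": 0, "rx": 0, "ry": 0, "rz": 0}, {"dx": 0, "dy": 0, "dz": 0, "rx": 0, "ry": 0, "rz": 0}, {"dx": 0, "dy": 0, "dz": 0, "rx": 0, "ry": 0, "rz": 0}, {"dx": 0, "dy": 0, "dz": 0.4, "rx": 0, "ry": 0, "rz": 0}, {"dx": 0, "dy": 0, "dz": 1, "rx": 0, "ry": 0, "rz": 0}, {"dx": 0, "dy": 0, "dz": 1, "rx": 0, "ry": 0, "rz": 0}, {"dx": 0, "dy": 0, "dz": 1, "rx": 0, "ry": 0, "rz": 0}, {"dx": 0, "dy": 0, "dz": 1, "rx": 0, "ry": 0, "rz": 0}], claw=90)

```text
t: 41.95
tcp_pos: [0.5044, -0.3151, 0.247]
tool_rot: [0.705, 0.709, 0.0, 0.0]
force: [-1.0, -0.8, -0.5]
finger_gap: 0.901
gripper_force: 0.0
```

move_arm(targets=[{"dx": 0, "dy": 0, "dz": 1, "rx": 0, "ry": 0, "rz": 0}, {"dx": 0, "dy": 0, "dz": 1, "rx": 0, "ry": 0, "rz": 0}, {"dx": 0, "dy": 0, "dz": 1, "rx": 0, "ry": 0, "rz": 0}, {"dx": 0.1, "dy": 1, "dz": 0, "rx": 0, "ry": 0, "rz": 0}, {"dx": 0.1, "dy": 1, "dz": 0, "rx": 0, "ry": 0, "rz": 0}, {"dx": 0.1, "dy": 1, "dz": 0, "rx": 0, "ry": 0, "rz": 0}, {"dx": 0.1, "dy": 1, "dz": 0, "rx": 0, "ry": 0, "rz": 0}, {"dx": 0.1, "dy": 1, "dz": 0, "rx": 0, "ry": 0, "rz": 0}, {"dx": 0.1, "dy": 1, "dz": 0, "rx": 0, "ry": 0, "rz": 0}, {"dx": 0.1, "dy": 1, "dz": 0, "rx": 0, "ry": 0, "rz": 0}])

```text
t: 43.2
tcp_pos: [0.5207, -0.1368, 0.3189]
tool_rot: [0.704, 0.71, -0.0, -0.002]
force: [-0.5, 0.7, -0.5]
finger_gap: 0.898
gripper_force: 0.0
```

move_arm(targets=[{"dx": 0.1, "dy": 1, "dz": 0, "rx": 0, "ry": 0, "rz": 0}, {"dx": 0.1, "dy": 1, "dz": 0, "rx": 0, "ry": 0, "rz": 0}, {"dx": 0.1, "dy": 1, "dz": 0, "rx": 0, "ry": 0, "rz": 0}, {"dx": 0.1, "dy": 1, "dz": 0, "rx": 0, "ry": 0, "rz": 0}, {"dx": 0.1, "dy": 1, "dz": 0, "rx": 0, "ry": 0, "rz": 0}, {"dx": 0.1, "dy": 1, "dz": 0, "rx": 0, "ry": 0, "rz": 0}, {"dx": 0.1, "dy": 1, "dz": 0, "rx": 0, "ry": 0, "rz": 0}, {"dx": 0.1, "dy": 1, "dz": 0, "rx": 0, "ry": 0, "rz": 0}, {"dx": 0.1, "dy": 1, "dz": 0, "rx": 0, "ry": 0, "rz": 0}, {"dx": 0.1, "dy": 1, "dz": 0, "rx": 0, "ry": 0, "rz": 0}])

```text
t: 44.45
tcp_pos: [0.5447, 0.1125, 0.3188]
tool_rot: [0.704, 0.71, -0.001, -0.001]
force: [-0.7, -0.1, 0.7]
finger_gap: 0.901
gripper_force: 0.0
```

move_arm(targets=[{"dx": 0.05, "dy": 1, "dz": 0.1, "rx": 0, "ry": 0, "rz": 0}, {"dx": 0.05, "dy": 1, "dz": 0, "rx": 0, "ry": 0, "rz": 0}, {"dx": 0.05, "dy": 1, "dz": 0, "rx": 0, "ry": 0, "rz": 0}, {"dx": 0.05, "dy": 1, "dz": 0, "rx": 0, "ry": 0, "rz": 0}, {"dx": 0.05, "dy": 1, "dz": 0, "rx": 0, "ry": 0, "rz": 0}, {"dx": 0.05, "dy": 1, "dz": 0, "rx": 0, "ry": 0, "rz": 0}, {"dx": 0.05, "dy": 1, "dz": 0, "rx": 0, "ry": 0, "rz": 0}, {"dx": 0.05, "dy": 0.9, "dz": 0, "rx": 0, "ry": 0, "rz": 0}, {"dx": 0, "dy": 0.6, "dz": 0, "rx": 0, "ry": 0, "rz": 0}, {"dx": 0, "dy": 0.2, "dz": 0, "rx": 0, "ry": 0, "rz": 0}])

```text
t: 45.7
tcp_pos: [0.5562, 0.3285, 0.3224]
tool_rot: [0.704, 0.71, -0.0, -0.0]
force: [0.0, 0.2, -0.0]
finger_gap: 0.903
gripper_force: 0.0
```

Run:
```python
from h import *
np.set_printoptions(precision=4,suppress=True)
s=sensors.sense();print(s['t'],s['tcp_pos'],s['tool_rot'])
m=cams.camera_model('wrist');im=cams.snapshot('wrist');np.save('w10.npy',m,allow_pickle=True);cv2.imwrite('pics/w10.png',im[...,::-1])
u,v=proj(m,[[.558,.353,.228]])[0];print(u,v,im[int(v),int(u)])
g=im.astype(int);u=int(u);v=int(v);x0,y0=u-60,max(v-60,0);c=g[y0:v+60,x0:u+60]
k=((c.max(2)-c.min(2)<25)&(c.mean(2)>75)&(c.mean(2)<175)).astype(np.uint8)
k=cv2.morphologyEx(k,cv2.MORPH_OPEN,np.ones((5,5),np.uint8))
n,l,st,ce=cv2.connectedComponentsWithStats(k)
for i in range(1,n):
    if st[i,4]>200:print(st[i]+[x0,y0,0,0,0],plane(m,[[st[i,0]+st[i,2]/2+x0,st[i,1]+st[i,3]/2+y0]],.228))
sc=cams.snapshot('scene');cv2.imwrite('pics/s10.png',sc[...,::-1])
A=cv2.resize(np.clip(sc[90:260,150:350,::-1]*2.,0,255).astype(np.uint8),None,fx=2,fy=2,interpolation=2)
B=np.clip(im[:340,120:520,::-1]*1.6,0,255).astype(np.uint8)
cv2.imwrite('pics/c10.png',np.hstack([A,B]))
```

```text
45.7 [0.5562 0.3285 0.3224] [ 0.7043  0.7099 -0.0005 -0.0001]
324.29064564034337 172.1115411416231 [125 123 130]
[ 264  112   98  120 3843] [[0.5493 0.353  0.228 ]]
[ 364  112   20  120 2057] [[0.5961 0.3535 0.228 ]]
[ 305  151   43   43 1475] [[0.5597 0.3527 0.228 ]]
```

View pics/c10.png

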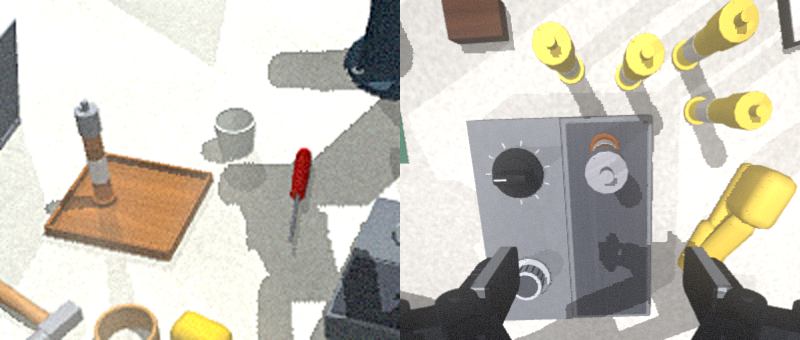

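move_arm(targets=[{"dx": 0.11, "dy": 0.5, "dz": 0, "rx": 0, "ry": 0, "rz": 0}, {"dx": 0, "dy": 0.48, "dz": -0.3, "rx": 0, "ry": 0, "rz": 0}, {"dx": 0, "dy": 0, "dz": -0.8, "rx": 0, "ry": 0, "rz": 0}, {"dx": 0, "dy": 0, "dz": -0.9, "rx": 0, "ry": 0, "rz": 0}, {"dx": 0, "dy": 0, "dz": -0.9, "rx": 0, "ry": 0, "rz": 0}, {"dx": 0, "dy": 0, "dz": -0.8, "rx": 0, "ry": 0, "rz": 0}, {"dx": 0, "dy": 0, "dz": -0.8, "rx": 0, "ry": 0, "rz": 0}, {"dx": 0, "dy": 0, "dz": -0.7, "rx": 0, "ry": 0, "rz": 0}, {"dx": 0, "dy": 0, "dz": -0.4, "rx": 0, "ry": 0, "rz": 0}, {"dx": 0, "dy": 0, "dz": 0, "rx": 0, "ry": 0, "rz": 0}])

```text
t: 47.05
tcp_pos: [0.5592, 0.3519, 0.1819]
tool_rot: [0.705, 0.709, -0.001, -0.0]
force: [0.6, 0.1, -0.3]
finger_gap: 0.896
gripper_force: 0.0
```

move_arm(targets=[{"dx": 0, "dy": 0, "dz": 0, "rx": 0, "ry": 0, "rz": 0}, {"dx": 0, "dy": 0, "dz": 0, "rx": 0, "ry": 0, "rz": 0}, {"dx": 0, "dy": 0, "dz": 0, "rx": 0, "ry": 0, "rz": 0}, {"dx": 0, "dy": 0, "dz": 0, "rx": 0, "ry": 0, "rz": 0}, {"dx": 0, "dy": 0, "dz": 0, "rx": 0, "ry": 0, "rz": 0}, {"dx": 0, "dy": 0, "dz": 0, "rx": 0, "ry": 0, "rz": 0}, {"dx": 0, "dy": 0, "dz": 0, "rx": 0, "ry": 0, "rz": 0}, {"dx": 0, "dy": 0, "dz": 0, "rx": 0, "ry": 0, "rz": 0}, {"dx": 0, "dy": 0, "dz": 0, "rx": 0, "ry": 0, "rz": 0}, {"dx": 0, "dy": 0, "dz": 0, "rx": 0, "ry": 0, "rz": 0}], claw=0, newtons=50)

```text
t: 48.3
tcp_pos: [0.5602, 0.3522, 0.1839]
tool_rot: [0.705, 0.709, 0.001, 0.0]
force: [-0.9, -0.8, 5.8]
finger_gap: 0.387
gripper_force: 50.2
```

move_arm(targets=[{"dx": 0, "dy": 0, "dz": 0.2, "rx": 0, "ry": 0, "rz": 0}, {"dx": 0, "dy": 0, "dz": 0.5, "rx": 0, "ry": 0, "rz": 0}, {"dx": 0, "dy": 0, "dz": 0.7, "rx": 0, "ry": 0, "rz": 0}, {"dx": 0, "dy": 0, "dz": 0.7, "rx": 0, "ry": 0, "rz": 0}, {"dx": 0, "dy": 0, "dz": 0.7, "rx": 0, "ry": 0, "rz": 0}, {"dx": 0, "dy": 0, "dz": 0.4, "rx": 0, "ry": 0, "rz": 0}, {"dx": 0, "dy": 0, "dz": 0.2, "rx": 0, "ry": 0, "rz": 0}, {"dx": 0, "dy": -0.2, "dz": 0, "rx": 0, "ry": 0, "rz": 0}, {"dx": 0, "dy": -0.4, "dz": 0, "rx": 0, "ry": 0, "rz": 0}, {"dx": 0, "dy": -0.6, "dz": 0, "rx": 0, "ry": 0, "rz": 0}])

```text
t: 49.55
tcp_pos: [0.5592, 0.3209, 0.267]
tool_rot: [0.705, 0.71, -0.001, -0.0]
force: [0.0, 0.1, -2.3]
finger_gap: 0.384
gripper_force: 50.0
```

move_arm(targets=[{"dx": -0.1, "dy": -0.8, "dz": 0, "rx": 0, "ry": 0, "rz": 0}, {"dx": -0.1, "dy": -0.8, "dz": 0, "rx": 0, "ry": 0, "rz": 0}, {"dx": -0.1, "dy": -0.8, "dz": 0, "rx": 0, "ry": 0, "rz": 0}, {"dx": -0.1, "dy": -0.8, "dz": 0, "rx": 0, "ry": 0, "rz": 0}, {"dx": -0.1, "dy": -0.8, "dz": 0, "rx": 0, "ry": 0, "rz": 0}, {"dx": -0.1, "dy": -0.8, "dz": 0, "rx": 0, "ry": 0, "rz": 0}, {"dx": -0.1, "dy": -0.8, "dz": 0, "rx": 0, "ry": 0, "rz": 0}, {"dx": -0.1, "dy": -0.8, "dz": 0, "rx": 0, "ry": 0, "rz": 0}, {"dx": -0.1, "dy": -0.8, "dz": 0, "rx": 0, "ry": 0, "rz": 0}, {"dx": -0.1, "dy": -0.8, "dz": 0, "rx": 0, "ry": 0, "rz": 0}])

```text
t: 50.8
tcp_pos: [0.5345, 0.1206, 0.2678]
tool_rot: [0.705, 0.709, 0.0, 0.0]
force: [0.2, -0.6, -2.2]
finger_gap: 0.384
gripper_force: 50.0
```

move_arm(targets=[{"dx": -0.1, "dy": -0.8, "dz": 0, "rx": 0, "ry": 0, "rz": 0}, {"dx": -0.1, "dy": -0.8, "dz": 0, "rx": 0, "ry": 0, "rz": 0}, {"dx": -0.1, "dy": -0.8, "dz": 0, "rx": 0, "ry": 0, "rz": 0}, {"dx": -0.1, "dy": -0.8, "dz": 0, "rx": 0, "ry": 0, "rz": 0}, {"dx": -0.1, "dy": -0.8, "dz": 0, "rx": 0, "ry": 0, "rz": 0}, {"dx": -0.1, "dy": -0.8, "dz": 0, "rx": 0, "ry": 0, "rz": 0}, {"dx": -0.1, "dy": -0.8, "dz": 0, "rx": 0, "ry": 0, "rz": 0}, {"dx": -0.1, "dy": -0.8, "dz": 0, "rx": 0, "ry": 0, "rz": 0}, {"dx": -0.1, "dy": -0.8, "dz": 0, "rx": 0, "ry": 0, "rz": 0}, {"dx": -0.1, "dy": -0.8, "dz": 0, "rx": 0, "ry": 0, "rz": 0}])

```text
t: 52.05
tcp_pos: [0.5093, -0.0793, 0.2679]
tool_rot: [0.705, 0.709, 0.0, 0.0]
force: [-0.5, 0.4, -2.8]
finger_gap: 0.383
gripper_force: 50.0
```

move_arm(targets=[{"dx": -0.12, "dy": -0.8, "dz": 0, "rx": 0, "ry": 0, "rz": 0}, {"dx": -0.12, "dy": -0.8, "dz": 0, "rx": 0, "ry": 0, "rz": 0}, {"dx": -0.12, "dy": -0.8, "dz": 0, "rx": 0, "ry": 0, "rz": 0}, {"dx": -0.12, "dy": -0.8, "dz": 0, "rx": 0, "ry": 0, "rz": 0}, {"dx": -0.12, "dy": -0.8, "dz": 0, "rx": 0, "ry": 0, "rz": 0}, {"dx": 0, "dy": -0.7, "dz": 0, "rx": 0, "ry": 0, "rz": 0}, {"dx": 0, "dy": -0.5, "dz": 0, "rx": 0, "ry": 0, "rz": 0}, {"dx": 0, "dy": -0.4, "dz": 0, "rx": 0, "ry": 0, "rz": 0}, {"dx": 0, "dy": -0.2, "dz": 0, "rx": 0, "ry": 0, "rz": 0}, {"dx": 0, "dy": -0.08, "dz": 0, "rx": 0, "ry": 0, "rz": 0}])

```text
t: 53.3
tcp_pos: [0.4946, -0.225, 0.2677]
tool_rot: [0.705, 0.709, 0.0, -0.0]
force: [0.4, 0.3, -2.0]
finger_gap: 0.389
gripper_force: 50.0
```

move_arm(targets=[{"dx": 0, "dy": 0, "dz": -0.4, "rx": 0, "ry": 0, "rz": 0}, {"dx": 0, "dy": 0, "dz": -0.7, "rx": 0, "ry": 0, "rz": 0}, {"dx": 0, "dy": 0, "dz": -0.8, "rx": 0, "ry": 0, "rz": 0}, {"dx": 0, "dy": 0, "dz": -0.8, "rx": 0, "ry": 0, "rz": 0}, {"dx": 0, "dy": 0, "dz": -0.8, "rx": 0, "ry": 0, "rz": 0}, {"dx": 0, "dy": 0, "dz": -0.7, "rx": 0, "ry": 0, "rz": 0}, {"dx": 0, "dy": 0, "dz": -0.5, "rx": 0, "ry": 0, "rz": 0}, {"dx": 0, "dy": 0, "dz": -0.3, "rx": 0, "ry": 0, "rz": 0}, {"dx": 0, "dy": 0, "dz": -0.16, "rx": 0, "ry": 0, "rz": 0}, {"dx": 0, "dy": 0, "dz": -0.06, "rx": 0, "ry": 0, "rz": 0}])

```text
t: 54.55
tcp_pos: [0.4948, -0.2252, 0.1374]
tool_rot: [0.705, 0.709, 0.0, 0.0]
force: [-0.8, 0.1, -2.8]
finger_gap: 0.381
gripper_force: 50.0
```

move_arm(targets=[{"dx": 0, "dy": 0, "dz": -0.02, "rx": 0, "ry": 0, "rz": 0}, {"dx": 0, "dy": 0, "dz": -0.02, "rx": 0, "ry": 0, "rz": 0}, {"dx": 0, "dy": 0, "dz": -0.02, "rx": 0, "ry": 0, "rz": 0}, {"dx": 0, "dy": 0, "dz": 0, "rx": 0, "ry": 0, "rz": 0}, {"dx": 0, "dy": 0, "dz": 0, "rx": 0, "ry": 0, "rz": 0}, {"dx": 0, "dy": 0, "dz": 0, "rx": 0, "ry": 0, "rz": 0}, {"dx": 0, "dy": 0, "dz": 0, "rx": 0, "ry": 0, "rz": 0}, {"dx": 0, "dy": 0, "dz": 0, "rx": 0, "ry": 0, "rz": 0}, {"dx": 0, "dy": 0, "dz": 0, "rx": 0, "ry": 0, "rz": 0}, {"dx": 0, "dy": 0, "dz": 0, "rx": 0, "ry": 0, "rz": 0}])

```text
t: 55.8
tcp_pos: [0.4949, -0.2254, 0.1368]
tool_rot: [0.705, 0.709, -0.0, 0.001]
force: [-1.3, 0.4, 5.4]
finger_gap: 0.386
gripper_force: 50.6
```

move_arm(targets=[{"dx": 0, "dy": 0, "dz": 0, "rx": 0, "ry": 0, "rz": 0}, {"dx": 0, "dy": 0, "dz": 0, "rx": 0, "ry": 0, "rz": 0}, {"dx": 0, "dy": 0, "dz": 0, "rx": 0, "ry": 0, "rz": 0}, {"dx": 0, "dy": 0, "dz": 0, "rx": 0, "ry": 0, "rz": 0}, {"dx": 0, "dy": 0, "dz": 0, "rx": 0, "ry": 0, "rz": 0}, {"dx": 0, "dy": 0, "dz": 0.4, "rx": 0, "ry": 0, "rz": 0}, {"dx": 0, "dy": 0, "dz": 1, "rx": 0, "ry": 0, "rz": 0}, {"dx": 0, "dy": 0, "dz": 1, "rx": 0, "ry": 0, "rz": 0}, {"dx": 0, "dy": 0, "dz": 1, "rx": 0, "ry": 0, "rz": 0}, {"dx": 0, "dy": 0, "dz": 1, "rx": 0, "ry": 0, "rz": 0}], claw=90)

```text
t: 57.05
tcp_pos: [0.4946, -0.225, 0.2474]
tool_rot: [0.705, 0.709, 0.0, 0.0]
force: [0.2, 0.2, -0.2]
finger_gap: 0.899
gripper_force: 0.0
```

move_arm(targets=[{"dx": 0, "dy": 0, "dz": 1, "rx": 0, "ry": 0, "rz": 0}, {"dx": 0, "dy": 0, "dz": 1, "rx": 0, "ry": 0, "rz": 0}, {"dx": 0, "dy": 0, "dz": 1, "rx": 0, "ry": 0, "rz": 0}, {"dx": 0, "dy": 0.8, "dz": 0, "rx": 0, "ry": 0, "rz": 0}, {"dx": 0, "dy": 1, "dz": 0, "rx": 0, "ry": 0, "rz": 0}, {"dx": 0, "dy": 1, "dz": 0, "rx": 0, "ry": 0, "rz": 0}, {"dx": 0, "dy": 1, "dz": 0, "rx": 0, "ry": 0, "rz": 0}, {"dx": 0, "dy": 1, "dz": 0, "rx": 0, "ry": 0, "rz": 0}, {"dx": 0, "dy": 1, "dz": 0, "rx": 0, "ry": 0, "rz": 0}, {"dx": 0, "dy": 0.5, "dz": 0, "rx": 0, "ry": 0, "rz": 0}])

```text
t: 58.3
tcp_pos: [0.4933, -0.0651, 0.3198]
tool_rot: [0.704, 0.71, -0.0, -0.001]
force: [-0.6, -0.4, -1.1]
finger_gap: 0.896
gripper_force: 0.0
```

Run:
```python
from h import *
np.set_printoptions(precision=3,suppress=True)
print(sensors.sense()['tcp_pos'])
T=cams.camera_model('top');S=cams.camera_model('scene')
t=cams.snapshot('top');s=cams.snapshot('scene');cv2.imwrite('pics/tf.png',t[...,::-1]);cv2.imwrite('pics/sf.png',s[...,::-1])
def head(im,m,p):  # grey head near predicted pixel
    u,v=proj(m,[p])[0].astype(int);c=im[v-14:v+15,u-14:u+15].astype(int)
    k=((c.max(2)-c.min(2)<22)&(c.mean(2)>60)).astype(np.uint8)
    n,l,st,ce=cv2.connectedComponentsWithStats(k);i=1+np.argmax(st[1:,4]);return (u,v),ce[i]+[u-14,v-14],st[i,4]
for p in ([.5047,-.3154,.165],[.4949,-.2254,.165]):
    for im,m in((t,T),(s,S)): print(p,head(im,m,p))
# compare before/after away from bottles: top and scene changes
for n,im in(('top',t),('scene',s)):
    a=cv2.imread(f'pics/{n}0.png')[...,::-1]
    d=(cv2.GaussianBlur(cv2.cvtColor(cv2.absdiff(a,im),cv2.COLOR_RGB2GRAY),(5,5),0)>25).astype(np.uint8)
    k,l,st,ce=cv2.connectedComponentsWithStats(d);print(n,[list(map(int,x)) for x in st[1:] if x[4]>25])
```

```text
[ 0.493 -0.065  0.32 ]
[0.5047, -0.3154, 0.165] ((np.int64(476), np.int64(209)), array([482.773, 208.454]), np.int32(414))
[0.5047, -0.3154, 0.165] ((np.int64(193), np.int64(149)), array([192.619, 147.592]), np.int32(669))
[0.4949, -0.2254, 0.165] ((np.int64(439), np.int64(213)), array([453. , 223.5]), np.int32(2))
[0.4949, -0.2254, 0.165] ((np.int64(222), np.int64(154)), array([221.498, 152.354]), np.int32(635))
top [[36, 69, 33, 130, 1935], [181, 105, 25, 31, 277], [154, 110, 26, 33, 309], [325, 134, 43, 41, 991], [205, 141, 13, 9, 81], [181, 148, 9, 11, 43], [326, 150, 161, 250, 21298], [219, 172, 13, 13, 111], [186, 178, 10, 13, 74], [268, 218, 24, 25, 366], [75, 221, 7, 7, 31], [83, 234, 257, 137, 10471], [0, 298, 114, 102, 7564], [221, 312, 96, 88, 4545], [347, 381, 31, 19, 221]]
scene [[250, 0, 66, 56, 2199], [386, 0, 18, 23, 254], [437, 0, 8, 28, 134], [387, 25, 4, 11, 29], [321, 27, 18, 19, 114], [384, 43, 4, 14, 33], [507, 47, 85, 103, 3124], [320, 53, 19, 26, 273], [251, 54, 37, 74, 1881], [369, 55, 67, 45, 1972], [372, 97, 17, 45, 407], [285, 107, 35, 36, 557], [217, 135, 124, 58, 2428], [187, 140, 16, 31, 310], [324, 143, 143, 90, 2942], [224, 185, 10, 6, 26], [173, 190, 8, 7, 35], [198, 192, 10, 7, 39], [224, 196, 13, 7, 52], [347, 197, 22, 19, 236], [385, 204, 13, 25, 253], [166, 209, 61, 26, 915], [469, 214, 21, 10, 99], [255, 225, 27, 32, 573]]
```

Run:
```python
from h import *
np.set_printoptions(precision=1,suppress=True)
T=cams.camera_model('top');S=cams.camera_model('scene')
def yel(f):
    h=cv2.cvtColor(cv2.imread(f),cv2.COLOR_BGR2HSV);k=cv2.inRange(h,(22,140,60),(34,255,255))
    n,l,st,c=cv2.connectedComponentsWithStats(k);return [(c[i],int(st[i,4])) for i in range(1,n) if st[i,4]>60]
for a,b in(('pics/top0.png','pics/tf.png'),('pics/scene0.png','pics/sf.png')): print(yel(a));print(yel(b))
im=cv2.imread('pics/sf.png')
for p in([.5047,-.3154],[.4949,-.2254]):
    q=proj(S,[[*p,z] for z in(.01,.04,.08,.12,.15,.17,.19)]).round().astype(int);print(q.tolist(),[im[v,u,::-1].tolist() for u,v in q])
t=cams.snapshot('top');u,v=proj(T,[[.4506,.163,.08]])[0].astype(int);print(u,v,t[v-8:v+9:4,u-8:u+9:4].mean(2))
```

```text
[(array([231.3, 108.6]), 327), (array([331.9, 118.8]), 1342), (array([267.1, 129.7]), 687), (array([180.3, 130.3]), 90), (array([150.9, 139. ]), 92), (array([160.6, 170.5]), 122), (array([158.9, 203.7]), 195)]
[(array([231.6, 108.6]), 357), (array([331.8, 118.9]), 1373), (array([266.6, 129.4]), 736), (array([180.3, 130.2]), 82), (array([150.7, 139.1]), 86), (array([160.5, 170.4]), 121), (array([158.4, 203.5]), 186)]
[(array([617.7,  13.9]), 202), (array([323.5,   8.1]), 145), (array([456.6, 257.3]), 1090), (array([250.2, 255.4]), 358), (array([426.7, 275.3]), 363), (array([284.8, 284.2]), 825), (array([353.4, 301.5]), 1883), (array([417.9, 308.5]), 154), (array([447.9, 309.4]), 152)]
[(array([617.8,  13.7]), 214), (array([323.5,   8.1]), 145), (array([456.4, 257.8]), 1140), (array([250.3, 255.5]), 364), (array([426.5, 275.6]), 387), (array([285. , 284.3]), 810), (array([353.3, 301.5]), 1914), (array([417.9, 308.4]), 156), (array([447.9, 309.4]), 152)]
[[202, 189], [200, 182], [198, 172], [196, 161], [194, 153], [193, 148], [192, 142]] [[73, 50, 36], [64, 50, 40], [77, 74, 72], [58, 44, 32], [51, 55, 50], [63, 64, 64], [48, 52, 50]]
[[230, 194], [228, 187], [227, 177], [225, 166], [224, 158], [223, 153], [222, 147]] [[65, 45, 32], [51, 44, 32], [75, 77, 74], [55, 44, 35], [54, 57, 59], [70, 72, 75], [49, 49, 51]]
278 231 [[122.  168.7 151.3 163.7 111.7]
 [174.3 101.   75.7  77.  164.7]
 [189.   83.7  73.   76.3 155.7]
 [170.  172.   82.3 102.7 146.7]
 [117.  184.7 191.3 192.3 172.3]]
```

Both bottles are upright on the tray floor, and the label and head colours fall where projected. The yellow things haven't moved, the pot is in the well, and the knob is off.

```bash
python3 -c "
from station import order
print(order.sign_off())"
```

```text
the job is handed in; nothing more can be done
None
```

The job is handed in: the knob was turned to its off stop first, the pot is pressed home with its collar flat on the deck, and both bottles stand upright in the tray. Sign-off gave no verdict.

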